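# Pack the brass stems in the copper pot

### The job

First take the odd thin stem out of the copper pot and stand it in the wooden tray. Then pack every 36 mm stem that is on the table upright in the pot like a honeycomb: one in the middle and the others round it, all standing on the pot's floor. Stand the other odd sizes, the thinner and the thicker look-alike, in the tray as well, and do not disturb the other things on the bench.

Things in the scene. Friction and masses are not known exactly. Their poses are not given: they have to be found in the camera images.
- stem0: A 36 mm turned brass stem blank, standing on its foot: a solid-looking cylinder 36 mm in diameter and 55 mm tall, with a 3 mm chamfer round its foot, and on top of it, on the same axis, a plain round spigot 10 mm in diameter and 42 mm tall (97 mm over all). Foot-heavy. Origin: centre of the underside, z up along the axis. About 0.22 kg. One of five to seven alike; the absent ones are not in the scene (None).
- stem1: A 36 mm turned brass stem blank, standing on its foot: a solid-looking cylinder 36 mm in diameter and 55 mm tall, with a 3 mm chamfer round its foot, and on top of it, on the same axis, a plain round spigot 10 mm in diameter and 42 mm tall (97 mm over all). Foot-heavy. Origin: centre of the underside, z up along the axis. About 0.22 kg. One of five to seven alike; the absent ones are not in the scene (None).
- stem2: A 36 mm turned brass stem blank, standing on its foot: a solid-looking cylinder 36 mm in diameter and 55 mm tall, with a 3 mm chamfer round its foot, and on top of it, on the same axis, a plain round spigot 10 mm in diameter and 42 mm tall (97 mm over all). Foot-heavy. Origin: centre of the underside, z up along the axis. About 0.22 kg. One of five to seven alike; the absent ones are not in the scene (None).
- stem3: A 36 mm turned brass stem blank, standing on its foot: a solid-looking cylinder 36 mm in diameter and 55 mm tall, with a 3 mm chamfer round its foot, and on top of it, on the same axis, a plain round spigot 10 mm in diameter and 42 mm tall (97 mm over all). Foot-heavy. Origin: centre of the underside, z up along the axis. About 0.22 kg. One of five to seven alike; the absent ones are not in the scene (None).
- stem4: A 36 mm turned brass stem blank, standing on its foot: a solid-looking cylinder 36 mm in diameter and 55 mm tall, with a 3 mm chamfer round its foot, and on top of it, on the same axis, a plain round spigot 10 mm in diameter and 42 mm tall (97 mm over all). Foot-heavy. Origin: centre of the underside, z up along the axis. About 0.22 kg. One of five to seven alike; the absent ones are not in the scene (None).
- stem5: A 36 mm turned brass stem blank, standing on its foot: a solid-looking cylinder 36 mm in diameter and 55 mm tall, with a 3 mm chamfer round its foot, and on top of it, on the same axis, a plain round spigot 10 mm in diameter and 42 mm tall (97 mm over all). Foot-heavy. Origin: centre of the underside, z up along the axis. About 0.22 kg. One of five to seven alike; the absent ones are not in the scene (None).
- stem6: A 36 mm turned brass stem blank, standing on its foot: a solid-looking cylinder 36 mm in diameter and 55 mm tall, with a 3 mm chamfer round its foot, and on top of it, on the same axis, a plain round spigot 10 mm in diameter and 42 mm tall (97 mm over all). Foot-heavy. Origin: centre of the underside, z up along the axis. About 0.22 kg. One of five to seven alike; the absent ones are not in the scene (None).
- thin_a: A thin 28 mm turned brass stem blank, standing on its foot: a solid-looking cylinder 28 mm in diameter and 55 mm tall, with a 3 mm chamfer round its foot, and on top of it, on the same axis, a plain round spigot 10 mm in diameter and 42 mm tall (97 mm over all). Foot-heavy. Origin: centre of the underside, z up along the axis. About 0.15 kg. The odd one that stands in the pot at the start.
- thin_b: A thin 28 mm turned brass stem blank, standing on its foot: a solid-looking cylinder 28 mm in diameter and 55 mm tall, with a 3 mm chamfer round its foot, and on top of it, on the same axis, a plain round spigot 10 mm in diameter and 42 mm tall (97 mm over all). Foot-heavy. Origin: centre of the underside, z up along the axis. About 0.15 kg. A look-alike standing on the table among the 36 mm stems.
- thick: A thick 44 mm turned brass stem blank, standing on its foot: a solid-looking cylinder 44 mm in diameter and 55 mm tall, with a 3 mm chamfer round its foot, and on top of it, on the same axis, a plain round spigot 10 mm in diameter and 42 mm tall (97 mm over all). Foot-heavy. Origin: centre of the underside, z up along the axis. About 0.32 kg. A look-alike standing on the table among the 36 mm stems.
- pot: Low round open copper pot, fixed to the table: straight wall, 128 mm outside diameter, 120 mm inside diameter, 4 mm wall, rim 45 mm above the table (its rolled bead only 2 mm more), floor 5 mm thick, flat inside; at the start only one thin stem stands in it. Seven 36 mm stems just fit standing, one in the middle and six round it, with about 3 mm to spare between them; their spigots stand above the rim. Origin: centre of its underside on the table, z up.
- pot_floor (a point): Centre of the pot's inner floor, 5 mm above the table.
- tray: Square open wooden tray, fixed to the table, 150 x 150 mm outside, 30 mm high, walls 6 mm, floor 6 mm thick, empty at the start, with room for three stems. Origin: centre of its underside, x and y along its sides, z up.
- tray_in (a point): Centre of the tray's inner floor, 6 mm above the table.
- glue: Bystander: small closed white bottle with a cap, 42 mm diameter, 85 mm tall, origin under its centre.
- bowl: Bystander: small copper bowl, 90 mm across, 35 mm high, origin under its centre.
- hammer: Bystander: hammer lying flat, 220 mm long, origin near the middle of its length.
- disc: Bystander: flat brass disc, 30 mm across, 14 mm high, lying among the stems, origin under its centre.
- disc2: Bystander: flat copper disc, 34 mm across, 12 mm high, origin under its centre.
- collar: Bystander: brass collar (flat ring), 44 mm outside, 28 mm hole, 14 mm high, lying flat, origin under its centre.
There are look-alikes about, which are no part of the job. Leave any blue look-alike of the thin_a alone.

How it is judged (in metres and radians):
On the way:
1. the odd thin stem is out of the pot and stands released in the tray (x of thin_a in the frame of tray between -0.065 and 0.065 m and y of thin_a in the frame of tray between -0.065 and 0.065 m and height (world z) of thin_a below 0.012 m and angle between thin_a's own z axis and vertical below 0.1 rad and contact force between thin_a and the fingers below 0.05 N and horizontal distance between each of stem0, stem1, stem2, stem3, stem4, stem5, stem6 and pot above 0.064 m), for 0.2 s.
At the end, for the whole second after the job is handed in: The two thin stems and the thick one stand upright in the tray; every 36 mm stem present stands at rest on the pot's floor (within 46 mm of its axis, tilt under 0.1 rad), one of them within 12 mm of the axis (x of thin_a in the frame of tray between -0.065 and 0.065 m and y of thin_a in the frame of tray between -0.065 and 0.065 m and height (world z) of each of thin_a, thin_b, thick below 0.012 m and angle between each of thin_a, thin_b, thick, stem0, stem1, stem2, stem3, stem4, stem5, stem6's own z axis and vertical below 0.1 rad and contact force between each of thin_a, thin_b, thick and the fingers below 0.05 N and x of thin_b in the frame of tray between -0.065 and 0.065 m and y of thin_b in the frame of tray between -0.065 and 0.065 m and x of thick in the frame of tray between -0.065 and 0.065 m and y of thick in the frame of tray between -0.065 and 0.065 m and horizontal distance between each of stem0, stem1, stem2, stem3, stem4, stem5, stem6 and pot below 0.046 m and height (world z) of each of stem0, stem1, stem2, stem3, stem4, stem5, stem6 below 0.01 m and linear speed of each of stem0, stem1, stem2, stem3, stem4, stem5, stem6 below 0.02 m/s and horizontal distance between any of stem0, stem1, stem2, stem3, stem4, stem5, stem6 and pot below 0.012 m); the robot touches nothing.
It fails at once if a bystander on the bench was moved more than 60 mm (distance of any of glue, bowl, hammer, disc, disc2, collar from where it was at the start of the episode above 0.06 m).
It fails at once if a look-alike was put in the pot ((horizontal distance between thin_b and pot below 0.05 m and height (world z) of thin_b below 0.04 m) or (horizontal distance between thick and pot below 0.05 m and height (world z) of thick below 0.04 m)).
Of stem0, stem1, stem2, stem3, stem4, stem5, stem6 only 5 to 7 are there at a start; the rules pass over those that are not, and their reading is None.
At some moment in a run one of stem0, stem1, stem2, stem3, stem4, stem5, stem6 may be knocked a few centimetres aside while the robot is not near it.
It also fails if it takes over 208 s, if anything falls off the work surface, if the arm or the gripper's body presses on something with over 40 N, if the wrist force passes 120 N, or if a joint passes its speed limit or range.

### The arm

A 6-joint arm with a two-finger parallel gripper is mounted at the origin on the work surface. World frame = base frame: x ahead of the robot, y to its left, z up, the work surface at z = 0. Lengths are in mm, angles in rad, forces in N, time in s.
With the tool pointing down it reaches from about 275 to 750 mm from the base axis. Payload 10.2 kg.
Tool frame: the origin (TCP) lies at the very end of the fingers, on their centre line; the grasp point (between the pads) lies 19 mm behind it (ctrl.pinch_z is the distance from the TCP to the grasp point, in mm); y points along the fingers, z is the direction in which the jaws open and shut, and the axes are right-handed (so a half turn about y gives the same grasp; the last joint's range is limited). The gripper opens to 85 mm and grips with 20 to 120 N. Pads are 22 mm wide; open, the fingers measure 114 mm over their backs; the gripper's body (76 mm by 85 mm) begins 54 mm behind the grasp point. The pads swing forward as they close: fully open they stand 13 mm farther back than shut.
Start: joints at [-1.566, 0.313, 1.498, -0, 1.331, -0.223], TCP at [118.55, -511.446, 231.294] pointing down, gripper open.
Joint ranges: [-2.94, 2.94], [-0.97, 2.17], [0.19, 2.56], [-1.23, 4.37], [0.02, 3.11], [-2.88, 2.88]. Speed limits (rad/s): [2.39, 2.39, 3.01, 3.14, 3.14, 3.14].

### API

Orientations are given as a unit quaternion [w, x, y, z].
In Python, from rig import sense, eyes, ctrl gives the robot as it stands. The module is installed in compiled form; this text tells all that it offers.
- The arm moves only by the shell command python3 -m handwheel 'ROWS' [FORCE]. ROWS is JSON, a list of rows, each an object of numbers: "grip": the finger opening in mm, from 0 to 85.4; "tx", "ty", "tz": the shift along the tool's x, y, z in mm; "wx", "wy", "wz": the turn, a rotation vector about the tool's x, y, z in rad. In form: [{"grip": .., "tx": .., "ty": .., "tz": .., "wx": .., "wy": .., "wz": ..}, ...]. A call has 1 to 10 rows; each row shifts and turns the commanded pose from where the row before left it, along the tool's axes as they then stand; what a row does not reach is not made up. A row lasts 1/12 s, in which the tool goes at most 41.7 mm and 7.16 degrees, less where a joint would pass 70% of its speed; a pose out of reach is approached as far as the arm can. A call is refused whole if a number of a shift passes 41.7 or a number of a turn 0.125, either way. A call with a gripper value outside its range is refused whole. The fingers move at their own pace and stop on an object; FORCE is the grip in N (left out, the last holds). Time passes only in rows, so rows that do not move let the fingers close. It gives the time, the measured TCP pose, the force and the opening at its end, in the units of the state.
- sense(): the state, without advancing time (a new reading comes with each control period).
- eyes.capture(name): name is "scene" or "top"; returns a dict with "pixels" (420x560x3 uint8, red, green, blue), "mtx" (3x3 intrinsics, pixels), "R" (3x3) and "t" (3): a world point X has camera coordinates R X + t. Camera axes: x right, y down, z forward; pixel columns grow to the right and rows downward; lengths in mm; the calibration is good to about 2 mm. A picture is of the moment at which its call begins. There is no depth.
- ctrl.finish_job(): hands the job in, once; it reports no verdict.
The state is a dict: "time_s": time; "joints": joint angles; "dq": joint speeds; "tau": joint torques, N m; "eef_pos": TCP position; "ee_rot": TCP orientation; "force": force on the tool from outside, world axes, zero at the start; "wrist_torque": the same for the moment, N m; "grip_width": opening from 0.0 (shut) to 1.0 (fully open).
Only numpy, scipy, OpenCV 4.12 (cv2) and the standard library are available. Lean on these libraries where they do the work, as an engineer would, in place of code of your own. Each camera call takes 0.05 s, during which the arm holds its last target.

## Working session

There is one attempt and no reset: what is moved stays moved. The work goes in short steps, Python scripts to look and compute and a shell command to move; the robot and the scene stay as the last step left them, time stands still between calls to the robot, and variables do not carry over. Pictures are saved under pics/ and viewed, and the job is handed in when it is done.

```bash
mkdir -p pics; ls; python3 - <<'E'
from rig import sense, eyes, ctrl
import cv2
s=sense(); print(s)
print(ctrl.pinch_z)
for n in ("scene","top"):
    c=eyes.capture(n); cv2.imwrite(f"pics/{n}0.png",cv2.cvtColor(c["pixels"],cv2.COLOR_RGB2BGR)); print(n,c["mtx"],c["R"],c["t"])
E
```

```text
pics
{'time_s': 0.0, 'joints': array([-1.56641970e+00,  3.13451788e-01,  1.49845719e+00,  3.11419526e-05,
        1.33102344e+00, -2.23399141e-01]), 'dq': array([ 0.0003317 ,  0.00073477,  0.00074301,  0.00095795, -0.00070602,
       -0.00189889]), 'tau': array([ 1.59133891e-03, -4.12264180e+01, -2.59739882e+01, -8.09506651e-05,
        4.22146084e-03,  1.26620122e-05]), 'eef_pos': array([ 118.5460325 , -511.16516031,  230.72660084]), 'ee_rot': array([ 0.0804167 , -0.0802919 ,  0.7029958 , -0.70205645]), 'force': array([-0.25159228, -0.71090585, -0.38337428]), 'wrist_torque': array([0.06098107, 0.01714923, 0.05317983]), 'grip_width': 1.0013347877791707}
18.700000000000003
scene [[402.66839718   0.         272.76724651]
 [  0.         402.66839718 218.58979997]
 [  0.           0.           1.        ]] [[-0.82776463  0.56092415  0.01303114]
 [ 0.41209245  0.62356497 -0.66433918]
 [-0.38076965 -0.54454644 -0.74731764]] [ 477.09824277 -173.98241834 1200.79588059]
top [[452.29203783   0.         284.03249865]
 [  0.         452.29203783 211.10628975]
 [  0.           0.           1.        ]] [[-0.01295049 -0.99990244  0.0052333 ]
 [-0.9932611   0.01226128 -0.11524777]
 [ 0.11517236 -0.00669055 -0.99332299]] [ -27.29625976  568.73466481 1137.38017812]
```

```bash
python3 - <<'E'
import cv2
for n in ("scene","top"):
    i=cv2.imread(f"pics/{n}0.png"); cv2.imwrite(f"pics/{n}0b.png",cv2.resize(i,(800,600),interpolation=cv2.INTER_CUBIC))
E
```

```text
(no output)
```

View pics/scene0.png

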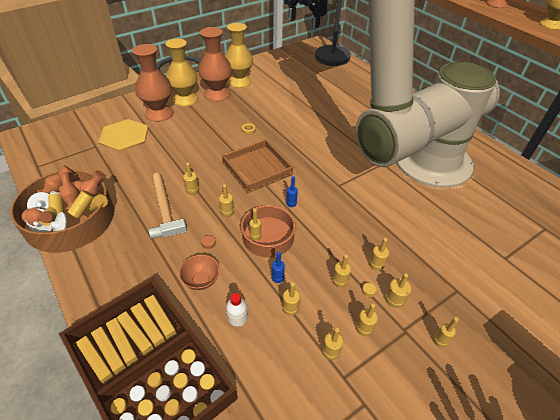

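View pics/top0.png

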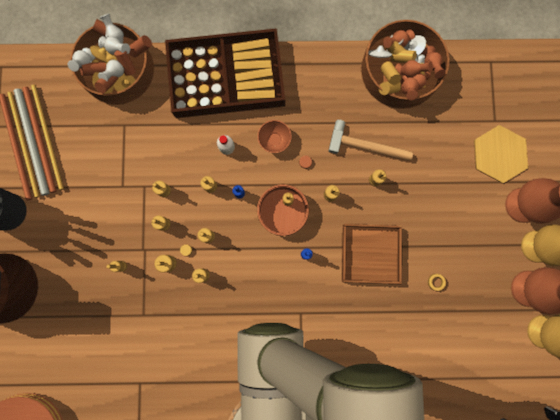

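The scene view shows the pot at (267,230), the tray at (257,165) and thin_a in the pot at (255,224). The top view shows nine brass stems on the table. It also shows blue look-alikes at (238,191) and (307,255), which I leave alone. Next I enlarge the crops to measure.

```bash
cat > h.py <<'E'
import numpy as np, cv2
from rig import sense, eyes, ctrl
def cap(n,f=None):
    c=eyes.capture(n)
    if f: cv2.imwrite(f"pics/{f}.png",cv2.cvtColor(c["pixels"],cv2.COLOR_RGB2BGR))
    return c
def unp(c,u,v,z):
    d=np.linalg.inv(c["mtx"])@np.array([u,v,1.]); R,t=c["R"],c["t"]
    o=-R.T@t; d=R.T@d; return (o+d*(z-o[2])/d[2])
def proj(c,X):
    p=c["mtx"]@(c["R"]@np.array(X,float)+c["t"]); return p[:2]/p[2]
def crop(src,dst,x0,y0,x1,y1,k):
    i=cv2.imread(f"pics/{src}.png")[y0:y1,x0:x1]
    i=cv2.resize(i,None,fx=k,fy=k,interpolation=cv2.INTER_CUBIC)
    for u in range(-(-x0//10)*10,x1,10):
        if u%20==0: cv2.putText(i,str(u),(int((u-x0+.5)*k)-10,10),0,.35,(255,255,255),1)
        cv2.line(i,(int((u-x0+.5)*k),12),(int((u-x0+.5)*k),18),(255,255,255),1)
    for v in range(-(-y0//10)*10,y1,10):
        if v%20==0: cv2.putText(i,str(v),(0,int((v-y0+.5)*k)+4),0,.35,(255,255,255),1)
        cv2.line(i,(24,int((v-y0+.5)*k)),(30,int((v-y0+.5)*k)),(255,255,255),1)
    cv2.imwrite(f"pics/{dst}.png",i)
E
python3 - <<'E'
from h import *
crop("top0","t0c",100,170,230,290,5)
crop("top0","t0d",225,165,415,290,4)
crop("scene0","s0c",310,230,470,360,5)
crop("scene0","s0d",150,140,320,360,3)
E
```

```text
(no output)
```

View pics/t0c.png

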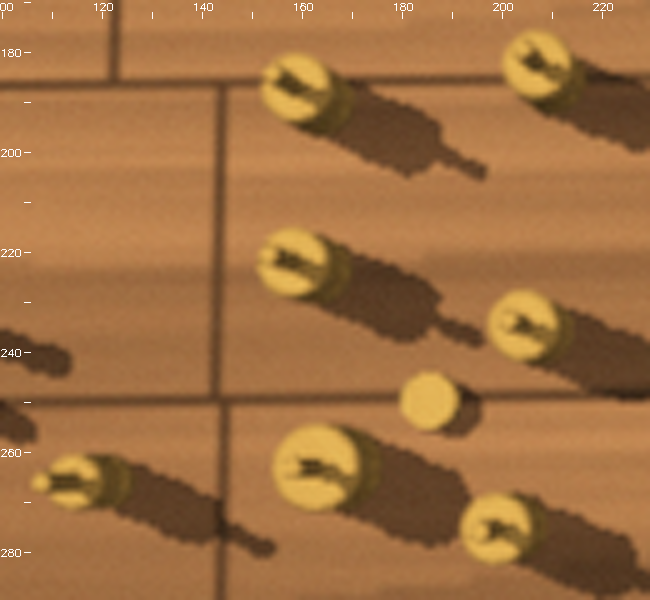

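View pics/t0d.png

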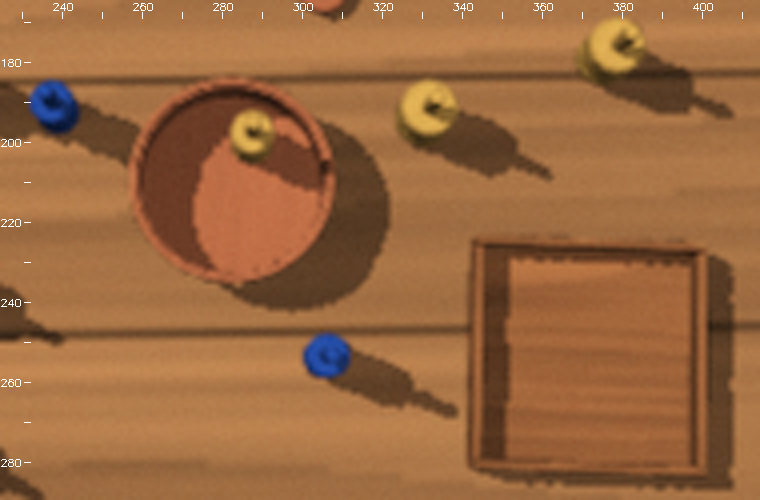

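View pics/s0c.png

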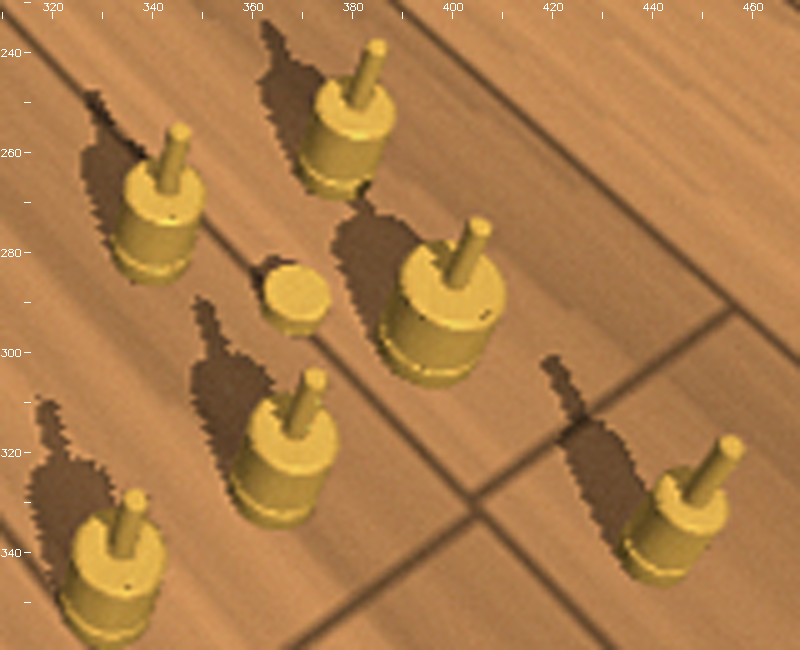

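View pics/s0d.png

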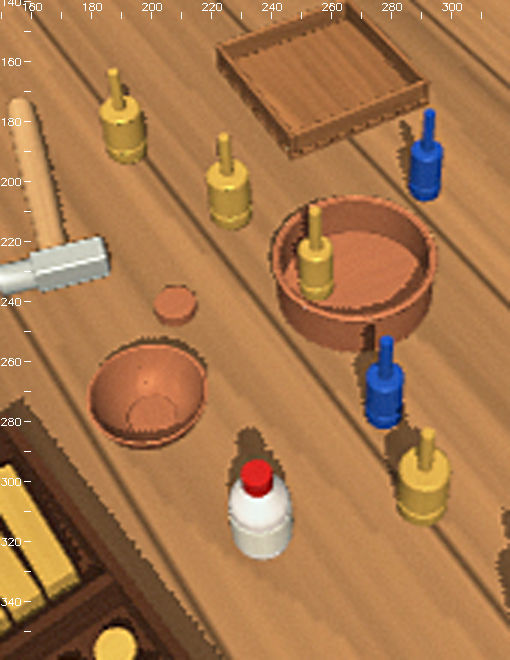

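Top-view candidates:
- **Thick:** (163,263).
- **thin_b:** (114,266).
- **thin_a:** (287,197), in the pot.
- **Seven 36 mm stems:** (159,187), (207,182), (158,222), (204,235), (199,275), (331,191) and (378,176).
- **Not mine:** blue look-alikes at (238,191) and (306,254), and the disc at (185,250).

Next is a two-camera silhouette fit.

```bash
cat >> h.py <<'E'
from scipy.optimize import minimize
def mask(c):
    hsv=cv2.cvtColor(c["pixels"],cv2.COLOR_RGB2HSV)
    return cv2.inRange(hsv,(20,110,50),(35,255,255))
S=8
def sil(c,x,y,z0,r,off):
    a=np.linspace(0,2*np.pi,40)
    m=np.zeros((420,560),np.uint8); out=[]
    for segs in ([(0,r-3),(3,r),(55,r)],[(55,5),(97,5)]):
        P=[proj(c,(x+rr*np.cos(t),y+rr*np.sin(t),z0+h))+off for h,rr in segs for t in a]
        out.append(cv2.convexHull((np.array(P,np.float32))))
    return out
def render(hulls,box,k=4):
    x0,y0,x1,y1=box; m=np.zeros(((y1-y0)*k,(x1-x0)*k),np.uint8)
    for h in hulls:
        cv2.fillPoly(m,[np.round(((h-[x0,y0]+.5)*k-.5)*16).astype(np.int32)],255,shift=4)
    return cv2.resize(m,(x1-x0,y1-y0),interpolation=cv2.INTER_AREA)/255.
def cost1(c,mk,x,y,z0,r,box,off=(0,0)):
    x0,y0,x1,y1=box
    return np.abs(render(sil(c,x,y,z0,r,np.array(off)),box)-mk[y0:y1,x0:x1]/255.).sum()
def box(c,x,y,z0):
    p=proj(c,(x,y,z0+48)); u,v=np.round(p).astype(int)
    return (max(u-24,0),max(v-26,0),min(u+24,560),min(v+28,420))
def fit(cams,x,y,z0,r):
    """fit x,y using list of (c,mask); each returns separately and joint"""
    res=[]
    for cs in [[a] for a in cams]+([cams] if len(cams)>1 else []):
        bs=[box(c,x,y,z0) for c,m in cs]
        f=lambda p: sum(cost1(c,m,p[0],p[1],z0,r,b) for (c,m),b in zip(cs,bs))
        o=minimize(f,(x,y),method="Nelder-Mead",options=dict(initial_simplex=[(x,y),(x+4,y),(x,y+4)],xatol=.1,fatol=.05,maxiter=120))
        res.append((o.x.round(1),round(o.fun,1)))
    return res
E
python3 - <<'E'
from h import *
s=sense()
from scipy.spatial.transform import Rotation as Ro
q=s["ee_rot"];print(Ro.from_quat([q[1],q[2],q[3],q[0]]).as_matrix().round(3))
T=cap("top");C=cap("scene")
for c in (T,C): print("cam",(-c["R"].T@c["t"]).round())
mt,mc=mask(T),mask(C); cv2.imwrite("pics/mt.png",mt);cv2.imwrite("pics/mc.png",mc)
L=dict(A=(159,187,18),B=(207,182,18),C=(158,222,18),D=(204,235,18),E=(199,275,18),F=(331,191,18),G=(378,176,18),thick=(163,263,22),thinb=(114,266,14),thina=(287,197,14))
for k,(u,v,r) in L.items():
    z0=5 if k=="thina" else 0
    p=unp(T,u,v,z0+55)
    print(k,p.round(1)[:2],fit([(T,mt),(C,mc)],p[0],p[1],z0,r), [ (rr,min(round(cost1(T,mt,p[0]+a,p[1]+b,z0,rr,box(T,p[0],p[1],z0)),0) for a in (-3,0,3) for b in (-3,0,3))) for rr in (14,18,22)])
E
```

```text
[[-0.974 -0.     0.226]
 [-0.226  0.001 -0.974]
 [-0.    -1.    -0.001]]
cam [ 434.  -27. 1195.]
cam [924. 495. 776.]
A [631.6 283.7] [(array([633.9, 284.2]), np.float64(195.4)), (array([632.3, 286.3]), np.float64(156.9)), (array([632.5, 287.1]), np.float64(353.9))] [(14, np.float64(128.0)), (18, np.float64(196.0)), (22, np.float64(287.0))]
B [643.1 161.5] [(array([640.2, 161.8]), np.float64(182.6)), (array([643.3, 164.6]), np.float64(151.9)), (array([641.9, 163.2]), np.float64(334.0))] [(14, np.float64(115.0)), (18, np.float64(183.0)), (22, np.float64(272.0))]
C [542.  284.6] [(array([540. , 283.4]), np.float64(193.4)), (array([542.7, 286.9]), np.float64(269.4)), (array([541.9, 286.8]), np.float64(464.6))] [(14, np.float64(124.0)), (18, np.float64(195.0)), (22, np.float64(287.0))]
D [507.7 168.2] [(array([508.7, 168.4]), np.float64(235.8)), (array([508.9, 170.6]), np.float64(176.8)), (array([508.9, 169.8]), np.float64(412.5))] [(14, np.float64(169.0)), (18, np.float64(236.0)), (22, np.float64(324.0))]
E [407.9 179.9] [(array([406.9, 180.4]), np.float64(206.7)), (array([407.3, 182.3]
[... 594 characters left out ...]
at64(284.0))]
thick [438.8 270.1] [(array([439.9, 267.8]), np.float64(293.8)), (array([438.9, 273.3]), np.float64(263.6)), (array([439.3, 273.2]), np.float64(559.6))] [(14, np.float64(177.0)), (18, np.float64(207.0)), (22, np.float64(295.0))]
thinb [433.  392.2] [(array([433.5, 391.9]), np.float64(182.0)), (array([433.5, 394. ]), np.float64(176.9)), (array([434.4, 394.4]), np.float64(359.5))] [(14, np.float64(182.0)), (18, np.float64(261.0)), (22, np.float64(358.0))]
thina [601.1 -42.3] [(array([595.4, -42.3]), np.float64(113.0)), (array([600.2, -41.8]), np.float64(131.6)), (array([600.7, -41.1]), np.float64(247.1))] [(14, np.float64(114.0)), (18, np.float64(182.0)), (22, np.float64(267.0))]
```

View pics/mt.png

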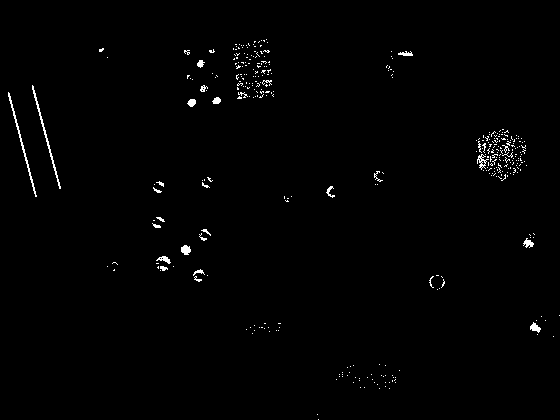

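View pics/mc.png

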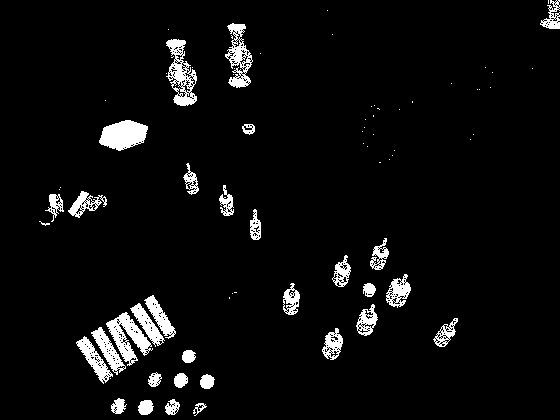

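The mask is too tight, so I'll check the colour values.

```bash
python3 - <<'E'
from h import *
T=cap("top","top1");C=cap("scene","scene1")
for c,pts in ((T,[(163,270),(157,186),(172,268),(205,240),(210,240),(150,200),(130,180),(250,260),(185,272),(125,268),(285,215),(283,202)]),(C,[(395,300),(400,285),(375,260),(370,310),(360,335),(380,340),(255,232),(265,235),(430,325),(335,345)])):
    hsv=cv2.cvtColor(cv2.medianBlur(c["pixels"],3),cv2.COLOR_RGB2HSV)
    for p in pts: print(p,c["pixels"][p[1],p[0]],hsv[p[1],p[0]])
E
```

```text
(163, 270) [223 174  82] [ 20 161 222]
(157, 186) [85 63 29] [ 18 169  89]
(172, 268) [88 67 32] [ 18 165  88]
(205, 240) [215 167  79] [ 19 160 215]
(210, 240) [90 67 30] [ 18 167  90]
(150, 200) [188 131  79] [ 14 148 189]
(130, 180) [176 122  74] [ 14 149 175]
(250, 260) [179 123  75] [ 14 149 180]
(185, 272) [96 65 37] [ 13 148  98]
(125, 268) [98 71 32] [ 17 167  98]
(285, 215) [193 111  71] [ 10 162 192]
(283, 202) [130  87  46] [ 14 167 151]
(395, 300) [168 129  54] [ 19 168 168]
(400, 285) [138 108  44] [ 20 166 138]
(375, 260) [155 120  47] [ 20 168 155]
(370, 310) [154 120  54] [ 20 166 154]
(360, 335) [204 143  90] [ 15 143 201]
(380, 340) [174 122  77] [ 14 141 173]
(255, 232) [179 141  63] [ 19 167 182]
(265, 235) [201 121  80] [ 11 159 200]
(430, 325) [105  75  45] [ 14 140 106]
(335, 345) [223 177  81] [ 20 166 224]
```

```bash
python3 - <<'E'
s=open('h.py').read()
a=s.index("def mask"); b=s.index("S=8")
s=s[:a]+'''def mask(c):
    f=c["pixels"].astype(float)+1; r,g,b=f[...,0],f[...,1],f[...,2]
    h=(g-b)/(r-b+1e-6)   # 0=red 1=yellow
    m=((h>.545)&(r-b>.53*r)&(r>35)&(h<.8)).astype(np.uint8)*255
    return m
'''+s[b:]
open('h.py','w').write(s)
E
python3 - <<'E'
from h import *
T=cap("top");C=cap("scene")
mt,mc=mask(T),mask(C); 
o=np.vstack([cv2.resize(mt[165:290,100:400],None,fx=2,fy=2),cv2.resize(mc[150:350,170:470],None,fx=2,fy=2)]);cv2.imwrite("pics/m2.png",o)
L=dict(A=(159,187,18),B=(207,182,18),C=(158,222,18),D=(204,235,18),E=(199,275,18),F=(331,191,18),G=(378,176,18),thick=(163,263,22),thinb=(114,266,14),thina=(287,197,14))
for k,(u,v,r) in L.items():
    z0=5 if k=="thina" else 0
    p=unp(T,u,v,z0+55)
    a=fit([(T,mt),(C,mc)],p[0],p[1],z0,r); print(k,*[(x[0].tolist(),float(x[1])) for x in a],[float(fit([(T,mt),(C,mc)],*a[2][0],z0,rr)[2][1]) for rr in (14,18,22)])
E
```

```text
A ([632.5, 285.0], 20.3) ([632.1, 286.8], 25.7) ([631.9, 286.4], 55.6) [206.4, 63.9, 294.1]
B ([642.8, 162.6], 19.1) ([643.0, 164.2], 27.9) ([642.7, 163.4], 54.6) [167.0, 54.6, 256.9]
C ([542.0, 285.4], 37.2) ([542.5, 286.8], 185.3) ([542.5, 286.6], 228.0) [349.8, 215.0, 439.0]
D ([509.2, 168.0], 132.7) ([508.8, 169.9], 76.5) ([508.6, 169.2], 218.0) [332.9, 217.8, 400.2]
E ([406.9, 180.9], 92.4) ([407.3, 182.9], 37.4) ([406.9, 182.5], 134.8) [274.4, 168.9, 359.5]
F ([615.6, -158.0], 14.5) ([615.8, -155.3], 32.3) ([615.1, -156.9], 56.2) [137.5, 53.7, 210.3]
G ([654.5, -279.6], 17.0) ([654.8, -276.5], 26.5) ([653.9, -278.2], 54.2) [143.6, 54.3, 201.8]
thick ([438.6, 271.4], 104.5) ([439.1, 273.4], 142.6) ([438.7, 272.9], 256.2) [556.4, 356.5, 214.4]
thinb ([433.0, 392.7], 19.5) ([433.5, 394.1], 28.6) ([433.4, 394.0], 54.9) [55.2, 262.5, 537.7]
thina ([600.5, -43.6], 19.3) ([600.1, -41.9], 93.6) ([600.1, -43.1], 113.0) [97.1, 257.9, 449.0]
```

View pics/m2.png

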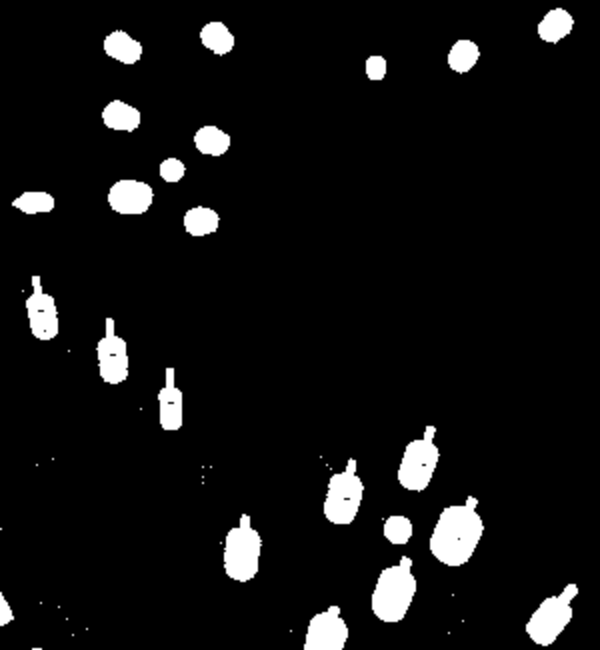

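The sizes are confirmed: all seven fit 36 mm, and the thick and thin ones match their own sizes. Next are the pot and the tray.

```bash
cat >> h.py <<'E'
def pot_fit(c,p0,occ=None):
    f=c["pixels"].astype(float)+1; r,g,b=f[...,0],f[...,1],f[...,2]
    h=(g-b)/(r-b+1e-6); m=((h<.41)&(h>.2)&(r-b>.4*r)&(r>25)).astype(np.uint8)*255
    m=cv2.morphologyEx(m,cv2.MORPH_OPEN,np.ones((2,2),np.uint8))
    u,v=proj(c,(*p0,25)).astype(int)
    n,l=cv2.connectedComponents(m); bx=(u-45,v-45,u+45,v+45); sub=l[bx[1]:bx[3],bx[0]:bx[2]]
    k=np.bincount(sub[sub>0]).argmax(); mm=(l==k).astype(np.uint8)
    pts=cv2.findNonZero(mm); hh=cv2.convexHull(pts); tgt=np.zeros_like(mm); cv2.fillPoly(tgt,[hh],1)
    tgt=tgt[bx[1]:bx[3],bx[0]:bx[2]].astype(float)
    a=np.linspace(0,2*np.pi,60)
    def model(p):
        P=np.float32([proj(c,(p[0]+64*np.cos(t),p[1]+64*np.sin(t),z)) for z in (0,46) for t in a])
        return render([cv2.convexHull(P)],bx)
    w=np.ones_like(tgt)
    o=minimize(lambda p:(np.abs(model(p)-tgt)).sum(),p0,method="Nelder-Mead",options=dict(initial_simplex=[p0,(p0[0]+5,p0[1]),(p0[0],p0[1]+5)],xatol=.1,fatol=.05))
    return o.x.round(1),round(o.fun,1),mm
E
python3 - <<'E'
from h import *
T=cap("top");C=cap("scene")
p=unp(T,282.5,209.5,46);print(p)
o=[]
for c in (T,C):
    x,f,m=pot_fit(c,p[:2]);print(x,f,m.sum()); o.append(m*255)
cv2.imwrite("pics/pm.png",np.hstack(o))
for u,v in ((342.5,224.5),(401.5,227),(401.5,283),(342,281.5)): print(unp(T,u-.0,v,30).round(1))
crop("top1","t1tray",330,215,415,295,8);crop("scene1","s1tray",210,130,310,210,7)
E
```

```text
[571.01830781 -30.53098829  46.        ]
[570.2 -34.2] 159.4 2001
[570.8 -25.8] 59.4 1986
[ 531.9 -185.3   30. ]
[ 523.5 -337.9   30. ]
[ 380.4 -331.7   30. ]
[ 386.2 -180.    30. ]
```

View pics/t1tray.png

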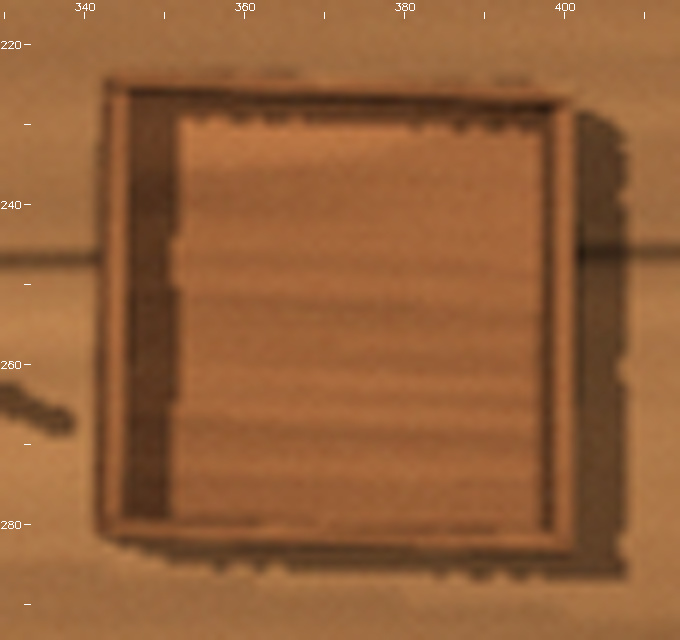

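View pics/pm.png

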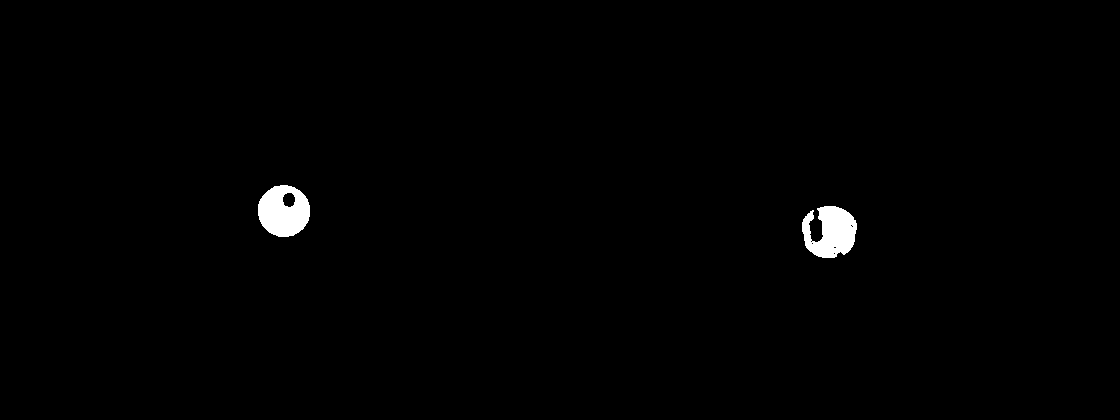

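```bash
python3 - <<'E'
s=open('h.py').read()
a=s.index("    a=np.linspace(0,2*np.pi,60)\n    def model"); 
s=s[:a]+'''    a=np.linspace(0,2*np.pi,60)
    def model(p):
        P=np.float32([proj(c,(p[0]+rr*np.cos(t),p[1]+rr*np.sin(t),z)) for z,rr in ((0,64),(40,64),(45,p[2])) for t in a])
        return render([cv2.convexHull(P)],bx)
    best=None
    for d in (-4,0,4):
        q=np.array([p0[0],p0[1]+d,66]); o=minimize(lambda p:(np.abs(model(p)-tgt)).sum(),q,method="Nelder-Mead",options=dict(initial_simplex=[q,q+[6,0,0],q+[0,6,0],q+[0,0,2]],xatol=.05,fatol=.02))
        if best is None or o.fun<best.fun: best=o
    return best.x.round(1),round(best.fun,1),mm
'''
s=s.replace("    m=cv2.morphologyEx(m,cv2.MORPH_OPEN,np.ones((2,2),np.uint8))\n","")
open('h.py','w').write(s)
E
python3 - <<'E'
from h import *
T=cap("top");C=cap("scene")
for c in (T,C):
    x,f,m=pot_fit(c,(571,-30));print(x,f,m.sum()); 
    ys,xs=np.nonzero(m);print(xs.min(),xs.max(),ys.min(),ys.max())
crop("top1","t1pot",250,175,320,245,8);crop("scene1","s1pot",230,195,310,265,8)
E
```

```text
[571.3 -30.8  67.3] 42.0 2003
257 309 184 235
[571.3 -29.3  65.8] 44.1 2001
241 295 205 256
```

View pics/t1pot.png

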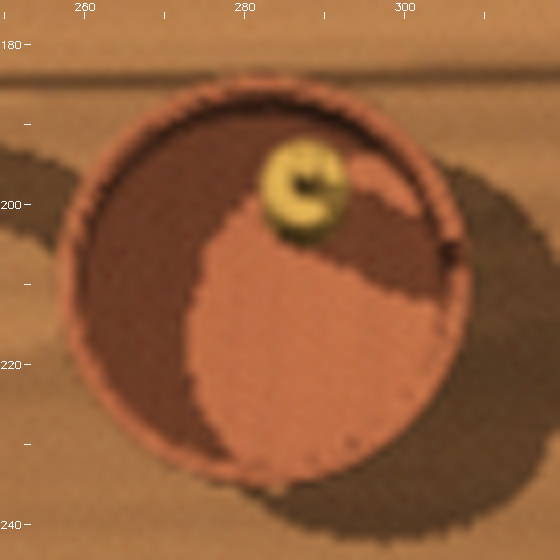

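View pics/s1pot.png

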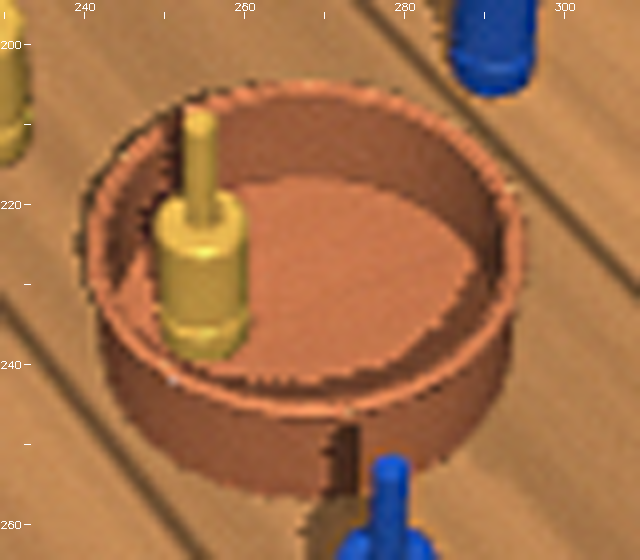

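View pics/s1tray.png

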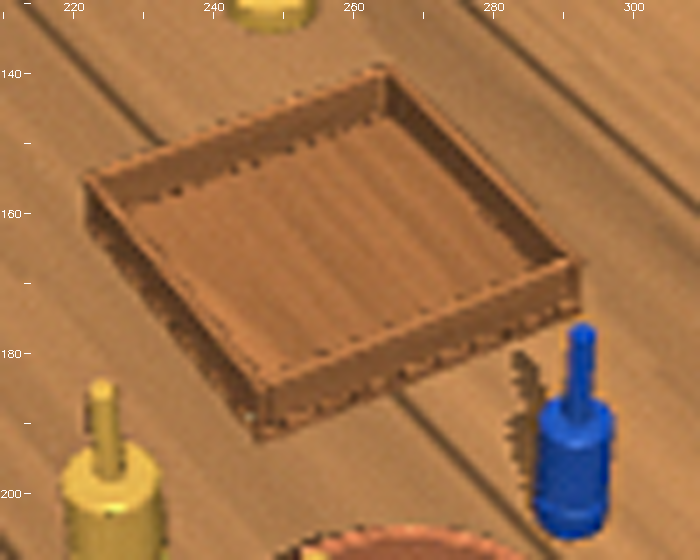

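thin_a fits at (600.3,-43) and the pot centre at (571.3,-30). The tray centre is about (455.5,-259), yaw about -2.6°. I'll square the tool so that tx = -X, tz = -Y and ty = down, then fly over the pot.

```bash
python3 -m handwheel '[{"wy":0.114,"grip":40},{"wy":0.114,"grip":40},{"tx":-26.8,"tz":-26,"grip":40},{"tx":-26.8,"tz":-26,"grip":40},{"tx":-26.8,"tz":-26,"grip":40},{"tx":-26.8,"tz":-26,"grip":40},{"tx":-26.8,"tz":-26,"grip":40},{"tx":-26.8,"tz":-26,"grip":40},{"tx":-26.8,"tz":-26,"grip":40},{"tx":-26.8,"tz":-26,"grip":40}]' 40
python3 -m handwheel '[{"tx":-26.8,"tz":-26,"grip":40},{"tx":-26.8,"tz":-26,"grip":40},{"tx":-26.8,"tz":-26,"grip":40},{"tx":-26.8,"tz":-26,"grip":40},{"tx":-26.8,"tz":-26,"grip":40},{"tx":-26.8,"tz":-26,"grip":40},{"tx":-26.8,"tz":-26,"grip":40}]'
python3 - <<'E'
from rig import sense
s=sense();print(s['eef_pos'],s['ee_rot'],s['joints'])
E
```

```text
[ 118.54397711 -511.44550837  231.31769682] [-0.08036236  0.08035237 -0.70251509  0.70253679] [-1.56641970e+00  3.12856019e-01  1.49769733e+00  1.79209893e-05
  1.33101034e+00 -2.23404665e-01]invalid input
invalid input
```

```bash
python3 -m handwheel '[{"grip":40,"tx":0,"ty":0,"tz":0,"wx":0,"wy":0.114,"wz":0},{"grip":40,"tx":0,"ty":0,"tz":0,"wx":0,"wy":0.114,"wz":0}]' 40

```

```text
time_s: 0.77
eef_pos: [118.5, -511.5, 231.3]
ee_rot: [0.002, -0.002, -0.707, 0.707]
force: [0.2, 0.2, -0.3]
grip_width: 0.747
```

```bash
python3 -m handwheel '[{"grip":40,"tx":-26.8,"ty":0,"tz":-26,"wx":0,"wy":0,"wz":0},{"grip":40,"tx":-26.8,"ty":0,"tz":-26,"wx":0,"wy":0,"wz":0},{"grip":40,"tx":-26.8,"ty":0,"tz":-26,"wx":0,"wy":0,"wz":0},{"grip":40,"tx":-26.8,"ty":0,"tz":-26,"wx":0,"wy":0,"wz":0},{"grip":40,"tx":-26.8,"ty":0,"tz":-26,"wx":0,"wy":0,"wz":0},{"grip":40,"tx":-26.8,"ty":0,"tz":-26,"wx":0,"wy":0,"wz":0},{"grip":40,"tx":-26.8,"ty":0,"tz":-26,"wx":0,"wy":0,"wz":0},{"grip":40,"tx":-26.8,"ty":0,"tz":-26,"wx":0,"wy":0,"wz":0},{"grip":40,"tx":-26.8,"ty":0,"tz":-26,"wx":0,"wy":0,"wz":0},{"grip":40,"tx":-26.8,"ty":0,"tz":-26,"wx":0,"wy":0,"wz":0}]'
python3 -m handwheel '[{"grip":40,"tx":-26.8,"ty":0,"tz":-26,"wx":0,"wy":0,"wz":0},{"grip":40,"tx":-26.8,"ty":0,"tz":-26,"wx":0,"wy":0,"wz":0},{"grip":40,"tx":-26.8,"ty":0,"tz":-26,"wx":0,"wy":0,"wz":0},{"grip":40,"tx":-26.8,"ty":0,"tz":-26,"wx":0,"wy":0,"wz":0},{"grip":40,"tx":-26.8,"ty":0,"tz":-26,"wx":0,"wy":0,"wz":0},{"grip":40,"tx":-26.8,"ty":0,"tz":-26,"wx":0,"wy":0,"wz":0}]'
```

```text
time_s: 1.6
eef_pos: [387.7, -250.0, 231.5]
ee_rot: [-0.0, -0.0, -0.707, 0.707]
force: [-0.2, -0.9, 0.2]
grip_width: 0.471
time_s: 2.1
eef_pos: [548.6, -93.9, 231.4]
ee_rot: [-0.0, -0.0, -0.707, 0.707]
force: [-0.1, -0.9, -0.2]
grip_width: 0.463
```

```bash
python3 -m handwheel '[{"grip":40,"tx":-25.9,"ty":0,"tz":-25.5,"wx":0,"wy":0,"wz":0},{"grip":40,"tx":-25.9,"ty":0,"tz":-25.5,"wx":0,"wy":0,"wz":0},{"grip":40,"tx":0,"ty":40,"tz":0,"wx":0,"wy":0,"wz":0},{"grip":40,"tx":0,"ty":40,"tz":0,"wx":0,"wy":0,"wz":0},{"grip":40,"tx":0,"ty":30,"tz":0,"wx":0,"wy":0,"wz":0},{"grip":40,"tx":0,"ty":5,"tz":0,"wx":0,"wy":0,"wz":0}]'
python3 - <<'E'
from h import *
cap("scene","s2");cap("top","t2");crop("s2","s2c",220,170,320,250,7)
E
```

```text
time_s: 2.6
eef_pos: [596.7, -43.7, 110.8]
ee_rot: [-0.003, -0.003, 0.708, -0.706]
force: [-0.5, -0.3, -0.9]
grip_width: 0.464
```

View pics/s2c.png

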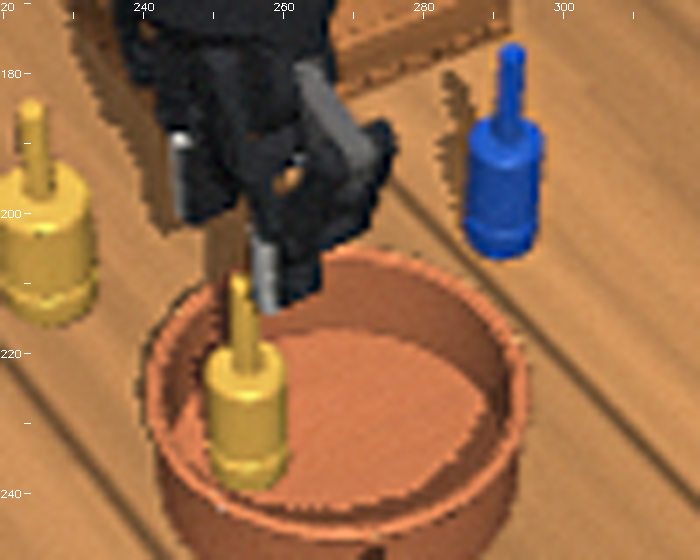

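View pics/t2.png

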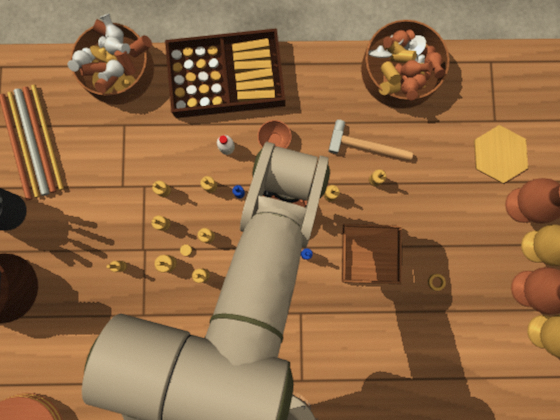

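The scene crop shows both fingers above the spigot, with the spigot tip at about (254,210), and thin_a still standing. I'll descend and check the force.

```bash
python3 - <<'E'
from h import *
C=cap("scene")
print(sense()['eef_pos'].round(1)); 
for X in ((600.3,-43,102),(600.4,-23,111),(600.4,-63,111)): print(proj(C,X).round(1))
E
python3 -m handwheel '[{"grip":40,"tx":0,"ty":25,"tz":0,"wx":0,"wy":0,"wz":0},{"grip":40,"tx":0,"ty":20,"tz":0,"wx":0,"wy":0,"wz":0},{"grip":40,"tx":0,"ty":0,"tz":0,"wx":0,"wy":0,"wz":0}]'
```

```text
[600.  -44.9 117.9]
[254.1 209.3]
[258.8 212. ]
[249.3 201.3]
time_s: 3.0
eef_pos: [598.7, -44.5, 70.5]
ee_rot: [-0.001, -0.0, 0.707, -0.707]
force: [-0.2, -0.1, 0.4]
grip_width: 0.466
```

```bash
python3 -m handwheel '[{"grip":40,"tx":-1,"ty":6,"tz":-1.5,"wx":0,"wy":0,"wz":0},{"grip":5,"tx":0,"ty":0,"tz":0,"wx":0,"wy":0,"wz":0},{"grip":5,"tx":0,"ty":0,"tz":0,"wx":0,"wy":0,"wz":0},{"grip":5,"tx":0,"ty":0,"tz":0,"wx":0,"wy":0,"wz":0},{"grip":5,"tx":0,"ty":0,"tz":0,"wx":0,"wy":0,"wz":0},{"grip":5,"tx":0,"ty":0,"tz":0,"wx":0,"wy":0,"wz":0},{"grip":5,"tx":0,"ty":0,"tz":0,"wx":0,"wy":0,"wz":0}]' 40
python3 - <<'E'
from h import *
C=cap("scene","s3");crop("s3","s3c",220,170,320,250,7);print(sense()['eef_pos'])
print(fit([(C,mask(C))],600,-43,5,14))
E
```

```text
time_s: 3.58
eef_pos: [601.1, -43.1, 67.0]
ee_rot: [-0.001, -0.001, -0.707, 0.707]
force: [0.4, 0.7, 6.1]
grip_width: 0.101
[601.12106935 -43.16402838  66.95022178]
[(array([600.9, -42.1]), np.float64(156.6))]
```

View pics/s3c.png

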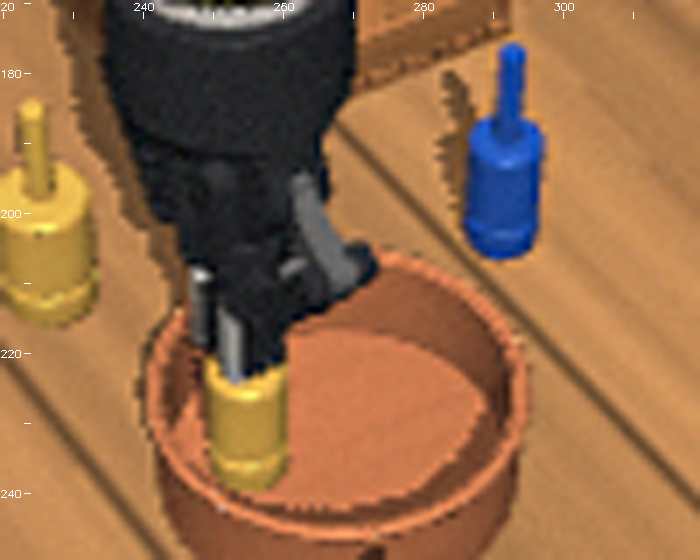

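Gripped: opening 0.10, y = -43.1, which agrees with the mean of the two cameras. I'll lift it and carry it to the tray at (490,-290).

```bash
python3 -m handwheel '[{"grip":5,"tx":0,"ty":-35,"tz":0,"wx":0,"wy":0,"wz":0},{"grip":5,"tx":0,"ty":-40,"tz":0,"wx":0,"wy":0,"wz":0},{"grip":5,"tx":0,"ty":-35,"tz":0,"wx":0,"wy":0,"wz":0},{"grip":5,"tx":16,"ty":0,"tz":35,"wx":0,"wy":0,"wz":0},{"grip":5,"tx":16,"ty":0,"tz":35,"wx":0,"wy":0,"wz":0},{"grip":5,"tx":16,"ty":0,"tz":35,"wx":0,"wy":0,"wz":0},{"grip":5,"tx":16,"ty":0,"tz":35,"wx":0,"wy":0,"wz":0},{"grip":5,"tx":16,"ty":0,"tz":35,"wx":0,"wy":0,"wz":0},{"grip":5,"tx":16,"ty":0,"tz":35,"wx":0,"wy":0,"wz":0},{"grip":5,"tx":15,"ty":0,"tz":35,"wx":0,"wy":0,"wz":0}]'
python3 -m handwheel '[{"grip":5,"tx":0,"ty":30,"tz":2,"wx":0,"wy":0,"wz":0},{"grip":5,"tx":0,"ty":30,"tz":0,"wx":0,"wy":0,"wz":0},{"grip":5,"tx":0,"ty":25,"tz":0,"wx":0,"wy":0,"wz":0},{"grip":5,"tx":0,"ty":10,"tz":0,"wx":0,"wy":0,"wz":0},{"grip":5,"tx":0,"ty":0,"tz":0,"wx":0,"wy":0,"wz":0}]'
python3 - <<'E'
from h import *
C=cap("scene","s4");crop("s4","s4c",200,110,310,200,6);print(sense()['eef_pos'])
E
```

```text
time_s: 4.47
eef_pos: [488.0, -289.5, 175.8]
ee_rot: [-0.0, -0.0, -0.707, 0.707]
force: [0.4, -0.0, -1.0]
grip_width: 0.101
time_s: 4.88
eef_pos: [488.4, -289.3, 78.5]
ee_rot: [-0.001, -0.001, 0.708, -0.706]
force: [0.4, -0.3, -1.8]
grip_width: 0.102
[ 489.22955483 -289.95789147   80.48651505]
```

View pics/s4c.png

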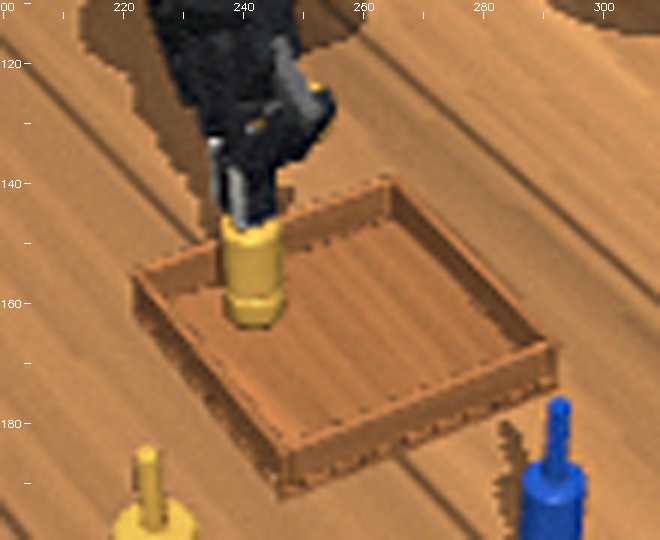

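It is held upright inside the tray. I'll lower the last 12 mm, release and rise.

```bash
python3 -m handwheel '[{"grip":5,"tx":0,"ty":10,"tz":0,"wx":0,"wy":0,"wz":0},{"grip":5,"tx":0,"ty":2,"tz":0,"wx":0,"wy":0,"wz":0},{"grip":5,"tx":0,"ty":0,"tz":0,"wx":0,"wy":0,"wz":0}]'
python3 -m handwheel '[{"grip":30,"tx":0,"ty":0,"tz":0,"wx":0,"wy":0,"wz":0},{"grip":30,"tx":0,"ty":0,"tz":0,"wx":0,"wy":0,"wz":0},{"grip":40,"tx":0,"ty":0,"tz":0,"wx":0,"wy":0,"wz":0},{"grip":40,"tx":0,"ty":0,"tz":0,"wx":0,"wy":0,"wz":0}]'
```

```text
time_s: 5.18
eef_pos: [489.3, -290.0, 68.5]
ee_rot: [-0.0, -0.0, -0.707, 0.707]
force: [0.4, 0.4, -1.0]
grip_width: 0.106
time_s: 5.52
eef_pos: [489.4, -290.2, 68.7]
ee_rot: [-0.0, -0.0, -0.707, 0.707]
force: [0.6, 0.0, -0.4]
grip_width: 0.47
```

```bash
python3 -m handwheel '[{"grip":40,"tx":0,"ty":-35,"tz":0,"wx":0,"wy":0,"wz":0},{"grip":40,"tx":0,"ty":-40,"tz":0,"wx":0,"wy":0,"wz":0},{"grip":40,"tx":0,"ty":-40,"tz":0,"wx":0,"wy":0,"wz":0},{"grip":40,"tx":-33,"ty":-10,"tz":-2.4,"wx":0,"wy":0,"wz":0},{"grip":40,"tx":-33,"ty":0,"tz":-2.4,"wx":0,"wy":0,"wz":0},{"grip":40,"tx":-33,"ty":0,"tz":-2.4,"wx":0,"wy":0,"wz":0},{"grip":40,"tx":-33,"ty":0,"tz":-2.4,"wx":0,"wy":0,"wz":0},{"grip":40,"tx":-33,"ty":0,"tz":-2.4,"wx":0,"wy":0,"wz":0}]'
cat >> h.py <<'E'
def track(names=None):
    """find all stems near last known positions; prints"""
    import json
    st=json.load(open("st.json")); T=cap("top","tt");C=cap("scene","cc"); M=[(T,mask(T)),(C,mask(C))]
    for k,(x,y,z0,r) in st.items():
        if names and k not in names: continue
        a=fit(M,x,y,z0,r); area=[]
        print(k,*[(q[0].tolist(),float(q[1])) for q in a[:2]],"mean",((a[0][0]+a[1][0])/2).round(1))
    print(sense()['eef_pos'].round(1))
E
python3 - <<'E'
import json
json.dump(dict(A=(632.3,285.9,0,18),B=(642.9,163.4,0,18),C=(542.2,286.1,0,18),D=(509,169,0,18),E=(407.1,181.9,0,18),F=(615.7,-156.6,0,18),G=(654.6,-278,0,18),thick=(438.8,272.4,0,22),thinb=(433.2,393.4,0,14),thina=(489.3,-290,6,14)),open("st.json","w"))
E
python3 -c "
from h import *
track()"; 
```

```text
time_s: 6.18
eef_pos: [655.6, -277.6, 193.7]
ee_rot: [-0.0, -0.0, -0.707, 0.707]
force: [-0.8, -0.9, 0.2]
grip_width: 0.469
A ([631.9, 285.0], 20.8) ([631.8, 286.9], 34.9) mean [631.8 286. ]
B ([642.6, 162.0], 17.8) ([642.8, 164.1], 29.2) mean [642.7 163. ]
C ([542.0, 284.8], 32.7) ([542.5, 286.8], 176.5) mean [542.2 285.8]
D ([509.2, 167.9], 133.0) ([508.8, 169.8], 77.0) mean [509.  168.9]
E ([408.3, 183.7], 214.3) ([407.4, 182.9], 63.0) mean [407.8 183.3]
F ([615.6, -158.1], 15.5) ([615.7, -155.5], 28.4) mean [ 615.7 -156.8]
G ([645.6, -262.0], 222.7) ([654.7, -276.5], 24.4) mean [ 650.2 -269.2]
thick ([438.6, 271.8], 93.8) ([439.0, 273.1], 137.2) mean [438.8 272.5]
thinb ([433.4, 392.5], 21.8) ([433.8, 394.3], 30.0) mean [433.6 393.4]
thina ([491.3, -285.0], 148.8) ([488.8, -289.1], 134.5) mean [ 490. -287.]
[ 657.3 -276.8  191. ]
```

View pics/cc.png

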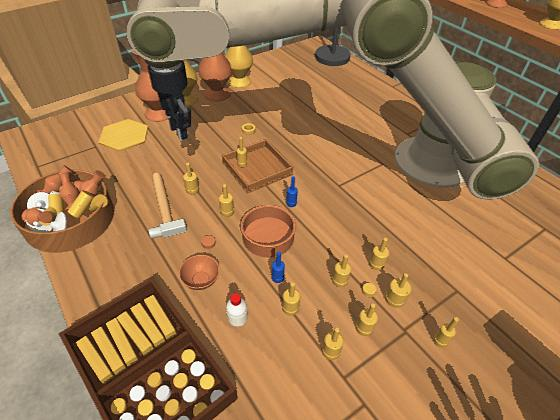

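thin_a stands upright in the tray at (241,152) and nothing has moved. Next I descend on G.

```bash
python3 -m handwheel '[{"grip":40,"tx":2.7,"ty":30,"tz":1.2,"wx":0,"wy":0,"wz":0},{"grip":40,"tx":0,"ty":35,"tz":0,"wx":0,"wy":0,"wz":0},{"grip":40,"tx":0,"ty":10,"tz":0,"wx":0,"wy":0,"wz":0},{"grip":40,"tx":0,"ty":0,"tz":0,"wx":0,"wy":0,"wz":0},{"grip":40,"tx":0,"ty":0,"tz":0,"wx":0,"wy":0,"wz":0}]'
```

```text
time_s: 6.7
eef_pos: [651.6, -279.6, 119.8]
ee_rot: [-0.0, -0.001, -0.707, 0.707]
force: [-0.5, -0.5, 0.6]
grip_width: 0.469
```

```bash
python3 -m handwheel '[{"grip":40,"tx":-3.2,"ty":0,"tz":-1.2,"wx":0,"wy":0,"wz":0},{"grip":40,"tx":0,"ty":30,"tz":0,"wx":0,"wy":0,"wz":0},{"grip":40,"tx":0,"ty":20,"tz":0,"wx":0,"wy":0,"wz":0},{"grip":40,"tx":0,"ty":6,"tz":0,"wx":0,"wy":0,"wz":0},{"grip":40,"tx":0,"ty":0,"tz":0,"wx":0,"wy":0,"wz":0},{"grip":40,"tx":0,"ty":0,"tz":0,"wx":0,"wy":0,"wz":0}]'
python3 - <<'E'
from h import *
C=cap("scene","s5");crop("s5","s5c",140,110,240,200,7);print(sense()['eef_pos'])
E
```

```text
time_s: 7.2
eef_pos: [655.6, -278.5, 64.4]
ee_rot: [-0.001, -0.001, -0.707, 0.708]
force: [0.1, 0.8, 0.9]
grip_width: 0.466
[ 655.70185287 -278.58668849   64.82766867]
```

View pics/s5c.png

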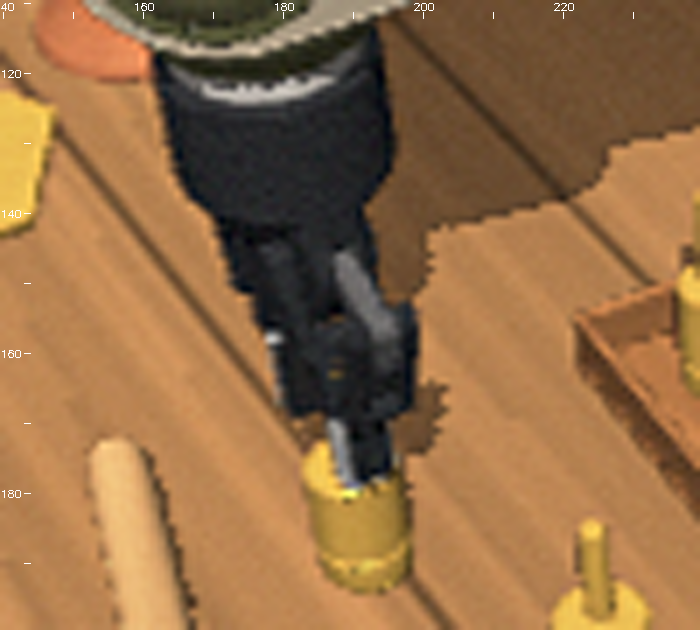

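```bash
python3 -m handwheel '[{"grip":5,"tx":1,"ty":2,"tz":0,"wx":0,"wy":0,"wz":0},{"grip":5,"tx":0,"ty":0,"tz":0,"wx":0,"wy":0,"wz":0},{"grip":5,"tx":0,"ty":0,"tz":0,"wx":0,"wy":0,"wz":0},{"grip":5,"tx":0,"ty":0,"tz":0,"wx":0,"wy":0,"wz":0},{"grip":5,"tx":0,"ty":0,"tz":0,"wx":0,"wy":0,"wz":0},{"grip":5,"tx":0,"ty":0,"tz":0,"wx":0,"wy":0,"wz":0}]' 60
python3 - <<'E'
from h import *
C=cap("scene","s6");s=sense();print(s['eef_pos'],s['force'],s['grip_width'])
for r in (1,):print(fit([(C,mask(C))],654,-278,0,18))
E
```

```text
time_s: 7.75
eef_pos: [654.0, -278.3, 61.3]
ee_rot: [-0.0, -0.001, -0.707, 0.707]
force: [-1.7, -0.4, 6.3]
grip_width: 0.093
[ 654.05124331 -278.34576447   61.29375313] [-0.8027565  -0.1750882   6.09506498] 0.0962095008985489
[(array([ 655. , -275.9]), np.float64(100.7))]
```

```bash
python3 -m handwheel '[{"grip":5,"tx":0,"ty":-35,"tz":0,"wx":0,"wy":0,"wz":0},{"grip":5,"tx":0,"ty":-40,"tz":0,"wx":0,"wy":0,"wz":0},{"grip":5,"tx":0,"ty":-40,"tz":0,"wx":0,"wy":0,"wz":0},{"grip":5,"tx":10.5,"ty":-5,"tz":-35.6,"wx":0,"wy":0,"wz":0},{"grip":5,"tx":10.5,"ty":0,"tz":-35.6,"wx":0,"wy":0,"wz":0},{"grip":5,"tx":10.5,"ty":0,"tz":-35.6,"wx":0,"wy":0,"wz":0},{"grip":5,"tx":10.5,"ty":0,"tz":-35.6,"wx":0,"wy":0,"wz":0},{"grip":5,"tx":10.5,"ty":0,"tz":-35.6,"wx":0,"wy":0,"wz":0},{"grip":5,"tx":10.5,"ty":0,"tz":-35.6,"wx":0,"wy":0,"wz":0},{"grip":5,"tx":0,"ty":0,"tz":0,"wx":0,"wy":0,"wz":0}]'
python3 -m handwheel '[{"grip":5,"tx":0,"ty":35,"tz":0,"wx":0,"wy":0,"wz":0},{"grip":5,"tx":0,"ty":20,"tz":0,"wx":0,"wy":0,"wz":0},{"grip":5,"tx":0,"ty":0,"tz":0,"wx":0,"wy":0,"wz":0},{"grip":5,"tx":0,"ty":0,"tz":0,"wx":0,"wy":0,"wz":0},{"grip":5,"tx":0,"ty":0,"tz":0,"wx":0,"wy":0,"wz":0}]'
python3 - <<'E'
from h import *
C=cap("scene","s7");s=sense();print(s['eef_pos'],s['force'],s['grip_width']);crop("s7","s7c",210,140,320,260,5)
E
```

```text
time_s: 8.63
eef_pos: [588.9, -58.5, 180.2]
ee_rot: [0.001, -0.002, 0.708, -0.706]
force: [0.2, 0.0, -1.3]
grip_width: 0.099
time_s: 9.05
eef_pos: [591.4, -64.8, 126.6]
ee_rot: [-0.0, -0.001, -0.707, 0.707]
force: [0.1, 0.1, -1.2]
grip_width: 0.097
[591.53647334 -64.78974332 126.92511952] [-0.05806032 -0.50768122 -1.77378048] 0.09542749912084939
```

View pics/s7c.png

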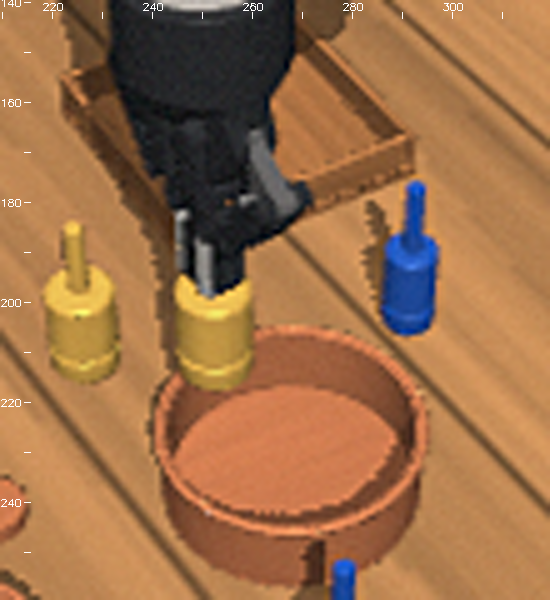

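```bash
python3 -m handwheel '[{"grip":5,"tx":0.5,"ty":15,"tz":0,"wx":0,"wy":0,"wz":0},{"grip":5,"tx":0,"ty":20,"tz":0,"wx":0,"wy":0,"wz":0},{"grip":5,"tx":0,"ty":15,"tz":0,"wx":0,"wy":0,"wz":0},{"grip":5,"tx":0,"ty":6,"tz":0,"wx":0,"wy":0,"wz":0},{"grip":5,"tx":0,"ty":4,"tz":0,"wx":0,"wy":0,"wz":0},{"grip":5,"tx":0,"ty":0,"tz":0,"wx":0,"wy":0,"wz":0},{"grip":5,"tx":0,"ty":0,"tz":0,"wx":0,"wy":0,"wz":0}]'

```

```text
time_s: 9.68
eef_pos: [591.0, -64.7, 66.7]
ee_rot: [-0.001, -0.001, -0.707, 0.707]
force: [-0.4, -0.0, -1.5]
grip_width: 0.096
```

```bash
python3 -m handwheel '[{"grip":28,"tx":0,"ty":0.5,"tz":0,"wx":0,"wy":0,"wz":0},{"grip":28,"tx":0,"ty":0,"tz":0,"wx":0,"wy":0,"wz":0},{"grip":28,"tx":0,"ty":0,"tz":0,"wx":0,"wy":0,"wz":0},{"grip":28,"tx":0,"ty":-30,"tz":0,"wx":0,"wy":0,"wz":0},{"grip":28,"tx":0,"ty":-40,"tz":0,"wx":0,"wy":0,"wz":0},{"grip":40,"tx":-8,"ty":-15,"tz":30,"wx":0,"wy":0,"wz":0},{"grip":40,"tx":-8,"ty":0,"tz":31,"wx":0,"wy":0,"wz":0},{"grip":40,"tx":-8.5,"ty":0,"tz":31,"wx":0,"wy":0,"wz":0},{"grip":40,"tx":0,"ty":0,"tz":0,"wx":0,"wy":0,"wz":0}]'
python3 - <<'E'
from h import *
C=cap("scene","s8");T=cap("top","t8");s=sense();print(s['eef_pos'],s['force'],s['grip_width']);crop("s8","s8c",200,120,320,260,4)
for r in ((591,-64.7,5),(615.7,-156.8,0)):print(fit([(C,mask(C)),(T,mask(T))],*r,18)[:2])
E
```

```text
time_s: 10.43
eef_pos: [615.4, -161.6, 150.1]
ee_rot: [0.001, -0.002, -0.706, 0.708]
force: [-0.8, 1.1, -0.3]
grip_width: 0.468
[ 614.6591605  -157.3040117   149.66585104] [-0.16808098  0.29915897 -0.37046202] 0.46877143614171257
[(array([591.7, -64.3]), np.float64(125.3)), (array([593.3, -64.3]), np.float64(74.8))]
[(array([ 615.9, -155.4]), np.float64(75.7)), (array([ 611.2, -149.1]), np.float64(202.3))]
```

View pics/s8c.png

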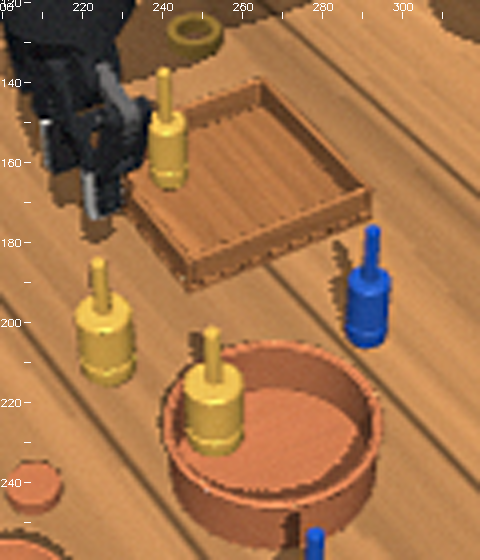

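G stands in the pot at (252,208) in the crop, with its foot at about (591.7,-64.3). Next is F.

```bash
python3 -m handwheel '[{"grip":40,"tx":-0.6,"ty":35,"tz":0,"wx":0,"wy":0,"wz":0},{"grip":40,"tx":0,"ty":35,"tz":0,"wx":0,"wy":0,"wz":0},{"grip":40,"tx":0,"ty":15,"tz":0,"wx":0,"wy":0,"wz":0},{"grip":40,"tx":0,"ty":2.5,"tz":0,"wx":0,"wy":0,"wz":0},{"grip":40,"tx":0,"ty":0,"tz":0,"wx":0,"wy":0,"wz":0}]'
python3 -m handwheel '[{"grip":5,"tx":0,"ty":0,"tz":0,"wx":0,"wy":0,"wz":0},{"grip":5,"tx":0,"ty":0,"tz":0,"wx":0,"wy":0,"wz":0},{"grip":5,"tx":0,"ty":0,"tz":0,"wx":0,"wy":0,"wz":0},{"grip":5,"tx":0,"ty":0,"tz":0,"wx":0,"wy":0,"wz":0},{"grip":5,"tx":0,"ty":0,"tz":0,"wx":0,"wy":0,"wz":0},{"grip":5,"tx":0,"ty":0,"tz":0,"wx":0,"wy":0,"wz":0}]'
python3 - <<'E'
from h import *
C=cap("scene","s9");s=sense();print(s['eef_pos'],s['force'],s['grip_width'])
print(fit([(C,mask(C))],615,-155,0,18))
E
```

```text
time_s: 10.95
eef_pos: [615.2, -155.5, 62.1]
ee_rot: [-0.0, -0.001, 0.707, -0.707]
force: [-0.4, -0.8, 1.1]
grip_width: 0.465
time_s: 11.45
eef_pos: [616.2, -156.6, 64.2]
ee_rot: [-0.001, -0.001, -0.707, 0.707]
force: [0.1, 1.8, 6.3]
grip_width: 0.099
[ 616.14924061 -156.60898409   64.20783931] [-0.81766238  1.30033509  6.03558462] 0.09484721795851833
[(array([ 616.4, -154.6]), np.float64(163.2))]
```

```bash
python3 -m handwheel '[{"grip":5,"tx":0,"ty":-35,"tz":0,"wx":0,"wy":0,"wz":0},{"grip":5,"tx":0,"ty":-40,"tz":0,"wx":0,"wy":0,"wz":0},{"grip":5,"tx":0,"ty":-40,"tz":0,"wx":0,"wy":0,"wz":0},{"grip":5,"tx":21.5,"ty":-10,"tz":-30.6,"wx":0,"wy":0,"wz":0},{"grip":5,"tx":21.5,"ty":0,"tz":-30.6,"wx":0,"wy":0,"wz":0},{"grip":5,"tx":21.5,"ty":0,"tz":-30.6,"wx":0,"wy":0,"wz":0},{"grip":5,"tx":0,"ty":0,"tz":0,"wx":0,"wy":0,"wz":0},{"grip":5,"tx":0,"ty":30,"tz":0,"wx":0,"wy":0,"wz":0},{"grip":5,"tx":0,"ty":30,"tz":0,"wx":0,"wy":0,"wz":0},{"grip":5,"tx":0,"ty":0,"tz":0,"wx":0,"wy":0,"wz":0}]'
python3 -m handwheel '[{"grip":5,"tx":0,"ty":0,"tz":0,"wx":0,"wy":0,"wz":0},{"grip":5,"tx":0,"ty":0,"tz":0,"wx":0,"wy":0,"wz":0}]'
python3 - <<'E'
from h import *
s=sense();print(s['eef_pos'],s['force'],s['grip_width'])
E
```

```text
time_s: 12.33
eef_pos: [548.1, -63.6, 122.7]
ee_rot: [-0.003, -0.003, 0.708, -0.706]
force: [-1.1, 0.6, -2.9]
grip_width: 0.097
time_s: 12.5
eef_pos: [551.7, -65.0, 129.0]
ee_rot: [-0.001, -0.001, -0.707, 0.707]
force: [-0.1, 0.2, -2.0]
grip_width: 0.097
[551.65280658 -64.97768619 129.0344719 ] [-0.14657636  0.21494881 -2.04596853] 0.09678757881539164
```

Settled at the target (551.65,-65). I'll insert it to TCP z = 69.5.

```bash
python3 -m handwheel '[{"grip":5,"tx":0,"ty":15,"tz":0,"wx":0,"wy":0,"wz":0},{"grip":5,"tx":0,"ty":20,"tz":0,"wx":0,"wy":0,"wz":0},{"grip":5,"tx":0,"ty":15,"tz":0,"wx":0,"wy":0,"wz":0},{"grip":5,"tx":0,"ty":6,"tz":0,"wx":0,"wy":0,"wz":0},{"grip":5,"tx":0,"ty":3.5,"tz":0,"wx":0,"wy":0,"wz":0},{"grip":5,"tx":0,"ty":0,"tz":0,"wx":0,"wy":0,"wz":0},{"grip":5,"tx":0,"ty":0,"tz":0,"wx":0,"wy":0,"wz":0}]'
python3 -m handwheel '[{"grip":28,"tx":0,"ty":0.5,"tz":0,"wx":0,"wy":0,"wz":0},{"grip":28,"tx":0,"ty":0,"tz":0,"wx":0,"wy":0,"wz":0},{"grip":28,"tx":0,"ty":0,"tz":0,"wx":0,"wy":0,"wz":0},{"grip":28,"tx":0,"ty":-30,"tz":0,"wx":0,"wy":0,"wz":0},{"grip":28,"tx":0,"ty":-40,"tz":0,"wx":0,"wy":0,"wz":0},{"grip":40,"tx":0,"ty":-20,"tz":0,"wx":0,"wy":0,"wz":0}]'
```

```text
time_s: 13.08
eef_pos: [551.8, -65.0, 69.4]
ee_rot: [-0.001, -0.001, -0.707, 0.707]
force: [0.8, 0.6, -2.8]
grip_width: 0.092
time_s: 13.58
eef_pos: [551.9, -65.0, 161.4]
ee_rot: [-0.001, -0.002, -0.707, 0.708]
force: [0.5, -0.3, 1.2]
grip_width: 0.449
```

```bash
python3 -m handwheel '[{"grip":40,"tx":7.1,"ty":0,"tz":-39,"wx":0,"wy":0,"wz":0},{"grip":40,"tx":7.1,"ty":0,"tz":-39,"wx":0,"wy":0,"wz":0},{"grip":40,"tx":7.1,"ty":0,"tz":-39,"wx":0,"wy":0,"wz":0},{"grip":40,"tx":7.1,"ty":0,"tz":-39,"wx":0,"wy":0,"wz":0},{"grip":40,"tx":7.1,"ty":0,"tz":-39,"wx":0,"wy":0,"wz":0},{"grip":40,"tx":7.1,"ty":0,"tz":-38.8,"wx":0,"wy":0,"wz":0},{"grip":40,"tx":0,"ty":20,"tz":0,"wx":0,"wy":0,"wz":0},{"grip":40,"tx":0,"ty":0,"tz":0,"wx":0,"wy":0,"wz":0},{"grip":40,"tx":0,"ty":0,"tz":0,"wx":0,"wy":0,"wz":0}]'
python3 - <<'E'
import json
st=json.load(open("st.json"));st["G"]=(591.5,-64.5,5,18);st["F"]=(551.5,-65,5,18);json.dump(st,open("st.json","w"))
from h import *
track(); crop("cc","cc1",200,120,320,260,4)
E
```

```text
time_s: 14.33
eef_pos: [508.0, 168.9, 137.1]
ee_rot: [0.001, 0.001, -0.707, 0.707]
force: [0.2, -1.0, -0.5]
grip_width: 0.47
A ([632.5, 285.0], 19.8) ([631.9, 287.0], 34.5) mean [632.2 286. ]
B ([642.6, 162.5], 19.0) ([642.9, 164.2], 30.4) mean [642.8 163.4]
C ([599.7, 202.1], 11.0) ([542.5, 286.8], 181.6) mean [571.1 244.4]
D ([505.7, 143.4], 257.8) ([509.1, 169.7], 76.4) mean [507.4 156.6]
E ([478.4, 79.9], 49.0) ([407.5, 183.0], 56.3) mean [443.  131.4]
F ([553.3, -66.3], 186.0) ([551.9, -64.1], 368.8) mean [552.6 -65.2]
G ([591.5, -66.1], 184.1) ([590.9, -64.4], 364.5) mean [591.2 -65.2]
thick ([449.5, 262.3], 369.0) ([438.8, 273.1], 133.8) mean [444.2 267.7]
thinb ([433.2, 393.4], 24.7) ([433.4, 394.2], 28.1) mean [433.3 393.8]
thina ([488.3, -291.2], 18.6) ([489.1, -288.4], 134.2) mean [ 488.7 -289.8]
[508.9 168.2 138.1]
```

View pics/cc.png

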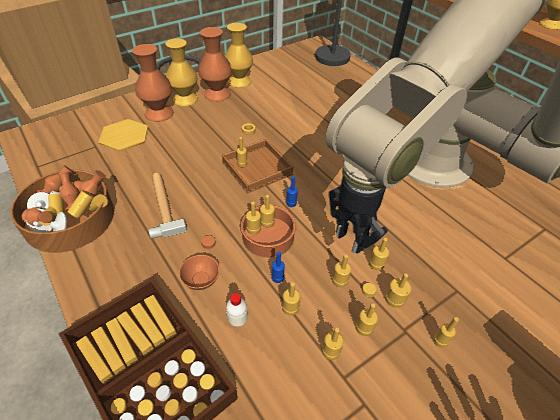

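View pics/cc1.png

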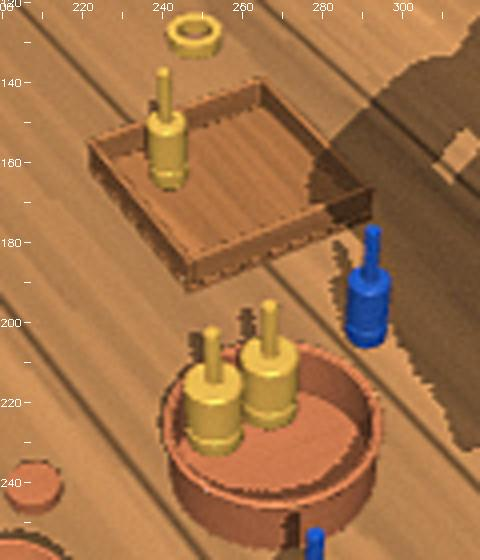

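Two stems stand well placed in the pot. The other stems have not moved. Next is D at (509,168.9).

```bash
python3 -m handwheel '[{"grip":40,"tx":0,"ty":30,"tz":-0.5,"wx":0,"wy":0,"wz":0},{"grip":40,"tx":0,"ty":30,"tz":0,"wx":0,"wy":0,"wz":0},{"grip":40,"tx":0,"ty":15,"tz":0,"wx":0,"wy":0,"wz":0},{"grip":40,"tx":0,"ty":0,"tz":0,"wx":0,"wy":0,"wz":0},{"grip":40,"tx":0,"ty":0,"tz":0,"wx":0,"wy":0,"wz":0}]'
python3 -m handwheel '[{"grip":5,"tx":0,"ty":0,"tz":0,"wx":0,"wy":0,"wz":0},{"grip":5,"tx":0,"ty":0,"tz":0,"wx":0,"wy":0,"wz":0},{"grip":5,"tx":0,"ty":0,"tz":0,"wx":0,"wy":0,"wz":0},{"grip":5,"tx":0,"ty":0,"tz":0,"wx":0,"wy":0,"wz":0},{"grip":5,"tx":0,"ty":0,"tz":0,"wx":0,"wy":0,"wz":0},{"grip":5,"tx":0,"ty":0,"tz":0,"wx":0,"wy":0,"wz":0}]'
python3 - <<'E'
from h import *
C=cap("scene","s9");s=sense();print(s['eef_pos'],s['force'],s['grip_width'])
print(fit([(C,mask(C))],509,169,0,18))
E
```

```text
time_s: 14.85
eef_pos: [508.9, 168.8, 63.0]
ee_rot: [0.0, -0.001, -0.707, 0.707]
force: [0.7, -0.3, 0.3]
grip_width: 0.467
time_s: 15.35
eef_pos: [509.2, 169.5, 63.8]
ee_rot: [-0.001, -0.001, -0.707, 0.707]
force: [-0.5, -2.5, 7.2]
grip_width: 0.1
[509.26409349 169.46262608  63.86793291] [-0.80774448 -2.2707164   7.13065093] 0.0968810108285241
[(array([510.2, 171. ]), np.float64(185.5))]
```

```bash
python3 -m handwheel '[{"grip":5,"tx":0,"ty":-35,"tz":0,"wx":0,"wy":0,"wz":0},{"grip":5,"tx":0,"ty":-40,"tz":0,"wx":0,"wy":0,"wz":0},{"grip":5,"tx":0,"ty":-40,"tz":0,"wx":0,"wy":0,"wz":0},{"grip":5,"tx":-4.5,"ty":-10,"tz":39.8,"wx":0,"wy":0,"wz":0},{"grip":5,"tx":-4.5,"ty":0,"tz":39.8,"wx":0,"wy":0,"wz":0},{"grip":5,"tx":-4.5,"ty":0,"tz":39.8,"wx":0,"wy":0,"wz":0},{"grip":5,"tx":-4.5,"ty":0,"tz":39.8,"wx":0,"wy":0,"wz":0},{"grip":5,"tx":-4.5,"ty":0,"tz":39.8,"wx":0,"wy":0,"wz":0},{"grip":5,"tx":0,"ty":0,"tz":0,"wx":0,"wy":0,"wz":0},{"grip":5,"tx":0,"ty":30,"tz":0,"wx":0,"wy":0,"wz":0}]'
python3 -m handwheel '[{"grip":5,"tx":0,"ty":30,"tz":0,"wx":0,"wy":0,"wz":0},{"grip":5,"tx":0,"ty":0,"tz":0,"wx":0,"wy":0,"wz":0},{"grip":5,"tx":0,"ty":0,"tz":0,"wx":0,"wy":0,"wz":0},{"grip":5,"tx":0,"ty":0,"tz":0,"wx":0,"wy":0,"wz":0}]'
python3 - <<'E'
from h import *
s=sense();print(s['eef_pos'],s['force'],s['grip_width'])
E
```

```text
time_s: 16.23
eef_pos: [533.4, -32.1, 161.7]
ee_rot: [-0.002, -0.005, -0.706, 0.708]
force: [1.6, -0.2, -2.1]
grip_width: 0.098
time_s: 16.57
eef_pos: [531.5, -29.3, 129.0]
ee_rot: [-0.001, -0.001, -0.707, 0.707]
force: [-0.3, -0.8, -2.5]
grip_width: 0.095
[531.50493951 -29.34771543 129.01644927] [-0.28195294 -0.80277038 -2.54788784] 0.09517678375543763
```

```bash
python3 -m handwheel '[{"grip":5,"tx":0,"ty":15,"tz":0.6,"wx":0,"wy":0,"wz":0},{"grip":5,"tx":0,"ty":20,"tz":0,"wx":0,"wy":0,"wz":0},{"grip":5,"tx":0,"ty":15,"tz":0,"wx":0,"wy":0,"wz":0},{"grip":5,"tx":0,"ty":6,"tz":0,"wx":0,"wy":0,"wz":0},{"grip":5,"tx":0,"ty":3.5,"tz":0,"wx":0,"wy":0,"wz":0},{"grip":5,"tx":0,"ty":0,"tz":0,"wx":0,"wy":0,"wz":0},{"grip":5,"tx":0,"ty":0,"tz":0,"wx":0,"wy":0,"wz":0}]'
python3 -m handwheel '[{"grip":28,"tx":0,"ty":0.5,"tz":0,"wx":0,"wy":0,"wz":0},{"grip":28,"tx":0,"ty":0,"tz":0,"wx":0,"wy":0,"wz":0},{"grip":28,"tx":0,"ty":0,"tz":0,"wx":0,"wy":0,"wz":0},{"grip":28,"tx":0,"ty":-30,"tz":0,"wx":0,"wy":0,"wz":0},{"grip":28,"tx":0,"ty":-40,"tz":0,"wx":0,"wy":0,"wz":0},{"grip":40,"tx":0,"ty":-20,"tz":0,"wx":0,"wy":0,"wz":0}]'
```

```text
time_s: 17.15
eef_pos: [531.5, -30.1, 69.2]
ee_rot: [-0.001, -0.001, -0.707, 0.707]
force: [0.1, -0.0, -3.7]
grip_width: 0.099
time_s: 17.65
eef_pos: [531.8, -30.2, 161.4]
ee_rot: [-0.002, -0.002, -0.707, 0.708]
force: [0.1, -1.0, 1.6]
grip_width: 0.452
```

```bash
python3 -m handwheel '[{"grip":40,"tx":20.7,"ty":0,"tz":-35.3,"wx":0,"wy":0,"wz":0},{"grip":40,"tx":20.7,"ty":0,"tz":-35.3,"wx":0,"wy":0,"wz":0},{"grip":40,"tx":20.7,"ty":0,"tz":-35.3,"wx":0,"wy":0,"wz":0},{"grip":40,"tx":20.7,"ty":0,"tz":-35.3,"wx":0,"wy":0,"wz":0},{"grip":40,"tx":20.7,"ty":0,"tz":-35.3,"wx":0,"wy":0,"wz":0},{"grip":40,"tx":20.7,"ty":0,"tz":-35.3,"wx":0,"wy":0,"wz":0},{"grip":40,"tx":0,"ty":20,"tz":0,"wx":0,"wy":0,"wz":0},{"grip":40,"tx":0,"ty":0,"tz":0,"wx":0,"wy":0,"wz":0},{"grip":40,"tx":0,"ty":0,"tz":0,"wx":0,"wy":0,"wz":0}]'
python3 - <<'E'
import json
st=json.load(open("st.json"));st["D"]=(531.3,-30,5,18);json.dump(st,open("st.json","w"))
from h import *
track(["A","B","C","D","E","thick","thinb"]); crop("cc","cc1",220,180,440,350,3)
E
```

```text
time_s: 18.4
eef_pos: [406.5, 181.8, 137.4]
ee_rot: [0.0, 0.0, -0.707, 0.707]
force: [-0.4, 0.1, 0.2]
grip_width: 0.47
A ([632.5, 285.0], 20.8) ([631.8, 286.9], 33.8) mean [632.2 286. ]
B ([642.7, 162.6], 17.2) ([642.7, 163.9], 27.7) mean [642.7 163.2]
C ([542.6, 285.1], 31.4) ([542.5, 286.8], 179.5) mean [542.6 286. ]
D ([531.6, -31.3], 319.9) ([531.7, -29.3], 436.5) mean [531.7 -30.3]
E ([429.1, 163.5], 216.3) ([407.0, 182.6], 59.5) mean [418. 173.]
thick ([442.4, 265.2], 362.6) ([438.8, 273.1], 133.7) mean [440.6 269.2]
thinb ([432.8, 393.8], 58.6) ([433.5, 394.1], 28.8) mean [433.2 394. ]
[407.5 181.2 138. ]
```

View pics/cc1.png

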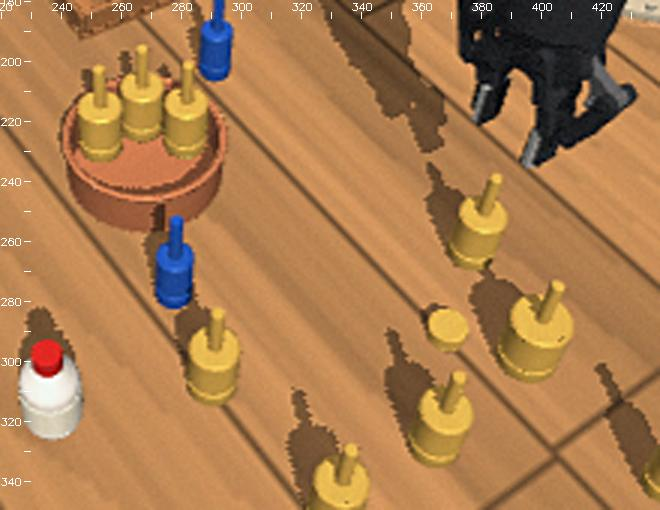

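Three stems are in the pot in the expected places. I'll descend on E at (407.1,181.9).

```bash
python3 -m handwheel '[{"grip":40,"tx":0.3,"ty":30,"tz":-0.5,"wx":0,"wy":0,"wz":0},{"grip":40,"tx":0,"ty":30,"tz":0,"wx":0,"wy":0,"wz":0},{"grip":40,"tx":0,"ty":15,"tz":0,"wx":0,"wy":0,"wz":0},{"grip":40,"tx":0,"ty":0,"tz":0,"wx":0,"wy":0,"wz":0},{"grip":40,"tx":0,"ty":0,"tz":0,"wx":0,"wy":0,"wz":0}]'
python3 -m handwheel '[{"grip":5,"tx":0,"ty":0,"tz":0,"wx":0,"wy":0,"wz":0},{"grip":5,"tx":0,"ty":0,"tz":0,"wx":0,"wy":0,"wz":0},{"grip":5,"tx":0,"ty":0,"tz":0,"wx":0,"wy":0,"wz":0},{"grip":5,"tx":0,"ty":0,"tz":0,"wx":0,"wy":0,"wz":0},{"grip":5,"tx":0,"ty":0,"tz":0,"wx":0,"wy":0,"wz":0},{"grip":5,"tx":0,"ty":0,"tz":0,"wx":0,"wy":0,"wz":0}]'
python3 - <<'E'
from h import *
C=cap("scene","s9");s=sense();print(s['eef_pos'],s['force'],s['grip_width'])
print(fit([(C,mask(C))],407,182,0,18))
E
```

```text
time_s: 18.92
eef_pos: [407.1, 181.8, 62.8]
ee_rot: [0.001, -0.001, -0.707, 0.707]
force: [0.2, -0.9, -0.2]
grip_width: 0.47
time_s: 19.42
eef_pos: [407.3, 182.3, 63.6]
ee_rot: [-0.001, -0.001, -0.707, 0.707]
force: [-1.2, -2.3, 6.1]
grip_width: 0.098
[407.26937491 182.27731265  63.64892282] [-0.2201842  -3.44122018  5.92484221] 0.09636366659513851
[(array([408.9, 183.8]), np.float64(141.9))]
```

```bash
python3 -m handwheel '[{"grip":5,"tx":0,"ty":-35,"tz":0,"wx":0,"wy":0,"wz":0},{"grip":5,"tx":0,"ty":-40,"tz":0,"wx":0,"wy":0,"wz":0},{"grip":5,"tx":0,"ty":-40,"tz":0,"wx":0,"wy":0,"wz":0},{"grip":5,"tx":-24,"ty":-10,"tz":29.5,"wx":0,"wy":0,"wz":0},{"grip":5,"tx":-24,"ty":0,"tz":29.5,"wx":0,"wy":0,"wz":0},{"grip":5,"tx":-24,"ty":0,"tz":29.5,"wx":0,"wy":0,"wz":0},{"grip":5,"tx":-24,"ty":0,"tz":29.5,"wx":0,"wy":0,"wz":0},{"grip":5,"tx":-24,"ty":0,"tz":29.5,"wx":0,"wy":0,"wz":0},{"grip":5,"tx":-24.2,"ty":0,"tz":29.5,"wx":0,"wy":0,"wz":0},{"grip":5,"tx":0,"ty":0,"tz":0,"wx":0,"wy":0,"wz":0}]'
python3 -m handwheel '[{"grip":5,"tx":0,"ty":30,"tz":0,"wx":0,"wy":0,"wz":0},{"grip":5,"tx":0,"ty":30,"tz":0,"wx":0,"wy":0,"wz":0},{"grip":5,"tx":0,"ty":0,"tz":0,"wx":0,"wy":0,"wz":0},{"grip":5,"tx":0,"ty":0,"tz":0,"wx":0,"wy":0,"wz":0},{"grip":5,"tx":0,"ty":0,"tz":0,"wx":0,"wy":0,"wz":0}]'
python3 - <<'E'
from h import *
s=sense();print(s['eef_pos'],s['force'],s['grip_width'])
E
```

```text
time_s: 20.3
eef_pos: [553.3, 0.3, 187.3]
ee_rot: [0.001, -0.002, -0.706, 0.708]
force: [-0.0, 0.3, -2.7]
grip_width: 0.091
time_s: 20.72
eef_pos: [551.2, 5.4, 129.2]
ee_rot: [-0.001, -0.001, -0.707, 0.707]
force: [-0.2, -0.1, -2.2]
grip_width: 0.096
[551.23616078   5.35726945 129.23141886] [-0.2261922  -0.06349451 -2.21894268] 0.09603437635861363
```

```bash
python3 -m handwheel '[{"grip":5,"tx":0,"ty":15,"tz":0.7,"wx":0,"wy":0,"wz":0},{"grip":5,"tx":0,"ty":20,"tz":0,"wx":0,"wy":0,"wz":0},{"grip":5,"tx":0,"ty":15,"tz":0,"wx":0,"wy":0,"wz":0},{"grip":5,"tx":0,"ty":6,"tz":0,"wx":0,"wy":0,"wz":0},{"grip":5,"tx":0,"ty":4,"tz":0,"wx":0,"wy":0,"wz":0},{"grip":5,"tx":0,"ty":0,"tz":0,"wx":0,"wy":0,"wz":0},{"grip":5,"tx":0,"ty":0,"tz":0,"wx":0,"wy":0,"wz":0}]'
python3 -m handwheel '[{"grip":28,"tx":0,"ty":0.5,"tz":0,"wx":0,"wy":0,"wz":0},{"grip":28,"tx":0,"ty":0,"tz":0,"wx":0,"wy":0,"wz":0},{"grip":28,"tx":0,"ty":0,"tz":0,"wx":0,"wy":0,"wz":0},{"grip":28,"tx":0,"ty":-30,"tz":0,"wx":0,"wy":0,"wz":0},{"grip":28,"tx":0,"ty":-40,"tz":0,"wx":0,"wy":0,"wz":0},{"grip":40,"tx":0,"ty":-20,"tz":0,"wx":0,"wy":0,"wz":0}]'
```

```text
time_s: 21.3
eef_pos: [551.4, 4.6, 68.9]
ee_rot: [-0.001, -0.001, -0.707, 0.707]
force: [-0.1, 1.0, -1.7]
grip_width: 0.095
time_s: 21.8
eef_pos: [551.6, 4.5, 161.0]
ee_rot: [-0.002, -0.002, -0.707, 0.707]
force: [0.6, -0.3, 1.3]
grip_width: 0.453
```

```bash
python3 -m handwheel '[{"grip":40,"tx":1.3,"ty":0,"tz":-40.2,"wx":0,"wy":0,"wz":0},{"grip":40,"tx":1.3,"ty":0,"tz":-40.2,"wx":0,"wy":0,"wz":0},{"grip":40,"tx":1.3,"ty":0,"tz":-40.2,"wx":0,"wy":0,"wz":0},{"grip":40,"tx":1.3,"ty":0,"tz":-40.2,"wx":0,"wy":0,"wz":0},{"grip":40,"tx":1.3,"ty":0,"tz":-40.2,"wx":0,"wy":0,"wz":0},{"grip":40,"tx":1.3,"ty":0,"tz":-40.2,"wx":0,"wy":0,"wz":0},{"grip":40,"tx":1.3,"ty":0,"tz":-40.2,"wx":0,"wy":0,"wz":0},{"grip":40,"tx":0,"ty":20,"tz":0,"wx":0,"wy":0,"wz":0},{"grip":40,"tx":0,"ty":0,"tz":0,"wx":0,"wy":0,"wz":0},{"grip":40,"tx":0,"ty":0,"tz":0,"wx":0,"wy":0,"wz":0}]'
python3 - <<'E'
import json
st=json.load(open("st.json"));st["E"]=(551.3,4.5,5,18);json.dump(st,open("st.json","w"))
from h import *
track(["A","B","C","D","E","F","G","thick","thinb"]); crop("cc","cc1",220,180,440,350,3)
E
```

```text
time_s: 22.63
eef_pos: [541.0, 285.7, 136.3]
ee_rot: [0.001, 0.001, -0.707, 0.707]
force: [-0.3, -0.6, -0.2]
grip_width: 0.472
A ([632.5, 285.3], 21.1) ([632.1, 286.7], 35.6) mean [632.3 286. ]
B ([642.6, 162.3], 18.4) ([643.0, 164.2], 29.6) mean [642.8 163.2]
C ([540.6, 284.3], 117.8) ([542.5, 286.8], 98.4) mean [541.6 285.6]
D ([531.6, -30.7], 486.8) ([533.5, -25.3], 548.0) mean [532.6 -28. ]
E ([551.4, 3.8], 239.1) ([533.1, -25.9], 497.1) mean [542.2 -11. ]
F ([553.0, -65.9], 398.3) ([551.8, -64.0], 804.4) mean [552.4 -65. ]
G ([591.5, -66.1], 362.1) ([590.9, -64.4], 419.5) mean [591.2 -65.2]
thick ([438.6, 271.4], 97.2) ([441.0, 274.3], 545.3) mean [439.8 272.8]
thinb ([504.5, 291.4], 0.0) ([433.3, 394.2], 31.5) mean [468.9 342.8]
[542.  285.1 137.7]
```

View pics/cc1.png

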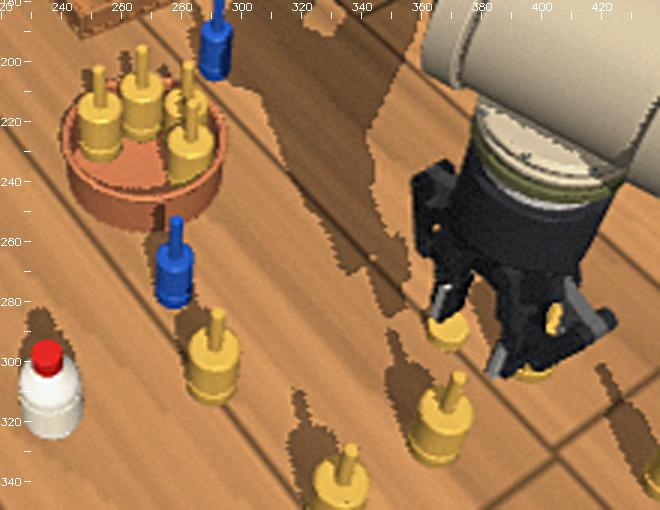

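```bash
python3 -m handwheel '[{"grip":40,"tx":-0.3,"ty":30,"tz":-0.6,"wx":0,"wy":0,"wz":0},{"grip":40,"tx":0,"ty":30,"tz":0,"wx":0,"wy":0,"wz":0},{"grip":40,"tx":0,"ty":15,"tz":0,"wx":0,"wy":0,"wz":0},{"grip":40,"tx":0,"ty":0,"tz":0,"wx":0,"wy":0,"wz":0},{"grip":40,"tx":0,"ty":0,"tz":0,"wx":0,"wy":0,"wz":0}]'
python3 -m handwheel '[{"grip":5,"tx":0,"ty":0,"tz":0,"wx":0,"wy":0,"wz":0},{"grip":5,"tx":0,"ty":0,"tz":0,"wx":0,"wy":0,"wz":0},{"grip":5,"tx":0,"ty":0,"tz":0,"wx":0,"wy":0,"wz":0},{"grip":5,"tx":0,"ty":0,"tz":0,"wx":0,"wy":0,"wz":0},{"grip":5,"tx":0,"ty":0,"tz":0,"wx":0,"wy":0,"wz":0},{"grip":5,"tx":0,"ty":0,"tz":0,"wx":0,"wy":0,"wz":0}]'
python3 - <<'E'
from h import *
s=sense();print(s['eef_pos'],s['force'],s['grip_width'])
E
```

```text
time_s: 23.15
eef_pos: [542.4, 285.9, 62.7]
ee_rot: [-0.0, 0.001, 0.707, -0.707]
force: [0.2, 0.5, 1.0]
grip_width: 0.465
time_s: 23.65
eef_pos: [542.7, 286.5, 63.6]
ee_rot: [0.001, 0.001, 0.707, -0.707]
force: [0.6, -3.2, 6.1]
grip_width: 0.096
[542.69301589 286.45542511  63.63227558] [ 0.60479535 -3.17404913  6.10943341] 0.0957212695003271
```

```bash
python3 -m handwheel '[{"grip":5,"tx":0,"ty":-40,"tz":0,"wx":0,"wy":0,"wz":0},{"grip":5,"tx":0,"ty":-40,"tz":0,"wx":0,"wy":0,"wz":0},{"grip":5,"tx":-3.6,"ty":-20,"tz":34,"wx":0,"wy":0,"wz":0},{"grip":5,"tx":-3.6,"ty":-20,"tz":34,"wx":0,"wy":0,"wz":0},{"grip":5,"tx":-3.6,"ty":-10,"tz":40,"wx":0,"wy":0,"wz":0},{"grip":5,"tx":-3.6,"ty":0,"tz":41,"wx":0,"wy":0,"wz":0},{"grip":5,"tx":-3.6,"ty":0,"tz":41,"wx":0,"wy":0,"wz":0},{"grip":5,"tx":-3.6,"ty":0,"tz":41,"wx":0,"wy":0,"wz":0},{"grip":5,"tx":-3.6,"ty":0,"tz":41,"wx":0,"wy":0,"wz":0},{"grip":5,"tx":-3.6,"ty":0,"tz":41,"wx":0,"wy":0,"wz":0}]'
python3 -m handwheel '[{"grip":5,"tx":0,"ty":0,"tz":3.5,"wx":0,"wy":0,"wz":0},{"grip":5,"tx":0,"ty":0,"tz":0,"wx":0,"wy":0,"wz":0},{"grip":5,"tx":0,"ty":15,"tz":0,"wx":0,"wy":0,"wz":0},{"grip":5,"tx":0,"ty":0,"tz":0,"wx":0,"wy":0,"wz":0},{"grip":5,"tx":0,"ty":0,"tz":0,"wx":0,"wy":0,"wz":0}]'
python3 - <<'E'
from h import *
s=sense();print(s['eef_pos'],s['force'],s['grip_width'])
E
```

```text
time_s: 24.48
eef_pos: [570.1, -28.2, 192.2]
ee_rot: [0.0, 0.0, 0.707, -0.707]
force: [0.8, 0.3, -2.4]
grip_width: 0.093
time_s: 24.9
eef_pos: [570.0, -28.6, 176.6]
ee_rot: [-0.0, -0.001, 0.707, -0.707]
force: [0.0, -0.2, -2.0]
grip_width: 0.098
[570.03143626 -28.58490048 176.55594751] [ 0.02834421 -0.24984782 -2.02509189] 0.09819298628083292
```

```bash
python3 -m handwheel '[{"grip":5,"tx":-1.4,"ty":20,"tz":1.5,"wx":0,"wy":0,"wz":0},{"grip":5,"tx":0,"ty":25,"tz":0,"wx":0,"wy":0,"wz":0},{"grip":5,"tx":0,"ty":0,"tz":0,"wx":0,"wy":0,"wz":0},{"grip":5,"tx":0,"ty":0,"tz":0,"wx":0,"wy":0,"wz":0},{"grip":5,"tx":0,"ty":0,"tz":0,"wx":0,"wy":0,"wz":0}]'
python3 - <<'E'
from h import *
cap("top","t10");cap("scene","s10");crop("s10","s10c",220,140,330,260,5)
s=sense();print(s['eef_pos'],s['force'],s['grip_width'])
E
```

```text
time_s: 25.32
eef_pos: [572.6, -31.0, 133.5]
ee_rot: [-0.001, -0.001, -0.707, 0.707]
force: [0.5, 0.5, -1.8]
grip_width: 0.099
[572.59309439 -31.23469111 133.56440361] [-0.44200906 -0.51647286 -1.42714821] 0.09729633236564385
```

View pics/s10c.png

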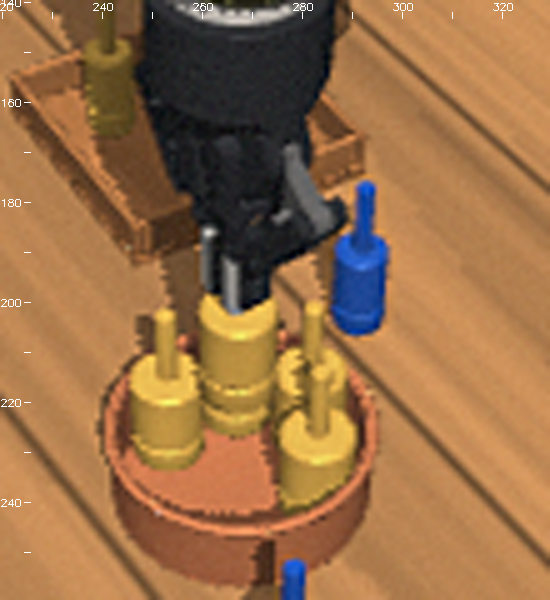

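```bash
python3 -m handwheel '[{"grip":5,"tx":1,"ty":15,"tz":-1.1,"wx":0,"wy":0,"wz":0},{"grip":5,"tx":0,"ty":15,"tz":0,"wx":0,"wy":0,"wz":0},{"grip":5,"tx":0,"ty":0,"tz":0,"wx":0,"wy":0,"wz":0},{"grip":5,"tx":0,"ty":0,"tz":0,"wx":0,"wy":0,"wz":0}]'

```

```text
time_s: 25.75
eef_pos: [571.0, -30.2, 102.5]
ee_rot: [-0.0, -0.0, -0.707, 0.707]
force: [-0.9, 0.9, -2.3]
grip_width: 0.098
```

```bash
python3 -m handwheel '[{"grip":5,"tx":-0.3,"ty":15,"tz":0,"wx":0,"wy":0,"wz":0},{"grip":5,"tx":0,"ty":12,"tz":0,"wx":0,"wy":0,"wz":0},{"grip":5,"tx":0,"ty":6,"tz":0,"wx":0,"wy":0,"wz":0},{"grip":5,"tx":0,"ty":0,"tz":0,"wx":0,"wy":0,"wz":0},{"grip":5,"tx":0,"ty":0,"tz":0,"wx":0,"wy":0,"wz":0}]'
python3 -m handwheel '[{"grip":28,"tx":0,"ty":0.5,"tz":0,"wx":0,"wy":0,"wz":0},{"grip":28,"tx":0,"ty":0,"tz":0,"wx":0,"wy":0,"wz":0},{"grip":28,"tx":0,"ty":0,"tz":0,"wx":0,"wy":0,"wz":0},{"grip":28,"tx":0,"ty":-30,"tz":0,"wx":0,"wy":0,"wz":0},{"grip":28,"tx":0,"ty":-40,"tz":0,"wx":0,"wy":0,"wz":0},{"grip":40,"tx":0,"ty":-20,"tz":0,"wx":0,"wy":0,"wz":0}]'
```

```text
time_s: 26.17
eef_pos: [571.7, -30.4, 69.9]
ee_rot: [-0.0, -0.001, -0.707, 0.707]
force: [0.3, -0.1, -2.4]
grip_width: 0.094
time_s: 26.67
eef_pos: [572.3, -30.5, 162.7]
ee_rot: [-0.002, -0.002, -0.707, 0.708]
force: [0.1, 0.6, 0.4]
grip_width: 0.453
```

```bash
python3 -m handwheel '[{"grip":40,"tx":-7.6,"ty":0,"tz":-39.6,"wx":0,"wy":0,"wz":0},{"grip":40,"tx":-7.6,"ty":0,"tz":-39.6,"wx":0,"wy":0,"wz":0},{"grip":40,"tx":-7.6,"ty":0,"tz":-39.6,"wx":0,"wy":0,"wz":0},{"grip":40,"tx":-7.6,"ty":0,"tz":-39.6,"wx":0,"wy":0,"wz":0},{"grip":40,"tx":-7.6,"ty":0,"tz":-39.6,"wx":0,"wy":0,"wz":0},{"grip":40,"tx":-7.6,"ty":0,"tz":-39.6,"wx":0,"wy":0,"wz":0},{"grip":40,"tx":-7.6,"ty":0,"tz":-39.6,"wx":0,"wy":0,"wz":0},{"grip":40,"tx":-7.6,"ty":20,"tz":-36,"wx":0,"wy":0,"wz":0},{"grip":40,"tx":0,"ty":0,"tz":-3,"wx":0,"wy":0,"wz":0},{"grip":40,"tx":0,"ty":0,"tz":0,"wx":0,"wy":0,"wz":0}]'
python3 - <<'E'
import json
st=json.load(open("st.json"));st["C"]=(571.3,-30.3,5,18);json.dump(st,open("st.json","w"))
from h import *
track(); crop("cc","cc1",220,180,440,350,3); crop("tt","tt1",250,180,315,245,8)
E
```

```text
time_s: 27.5
eef_pos: [631.1, 287.6, 136.8]
ee_rot: [-0.0, 0.002, -0.707, 0.707]
force: [0.6, -0.3, -0.3]
grip_width: 0.468
A ([631.1, 284.2], 49.9) ([631.9, 286.9], 28.0) mean [631.5 285.5]
B ([642.8, 161.9], 17.7) ([642.7, 163.9], 29.6) mean [642.8 162.9]
C ([570.4, -32.9], 670.8) ([564.8, -41.0], 979.6) mean [567.6 -37. ]
D ([532.8, -31.2], 642.1) ([536.0, -25.0], 711.7) mean [534.4 -28.1]
E ([551.7, 3.4], 395.4) ([539.2, -20.4], 654.2) mean [545.4  -8.5]
F ([553.3, -66.8], 559.4) ([562.5, -48.3], 916.0) mean [557.9 -57.6]
G ([590.4, -65.4], 510.0) ([590.8, -63.6], 595.8) mean [590.6 -64.5]
thick ([438.6, 271.2], 90.4) ([438.4, 273.3], 43.1) mean [438.5 272.2]
thinb ([504.5, 291.4], 0.0) ([433.8, 394.3], 26.6) mean [469.2 342.8]
thina ([488.3, -291.2], 20.5) ([489.1, -288.4], 134.8) mean [ 488.7 -289.8]
[632.2 285.2 139. ]
```

View pics/cc1.png

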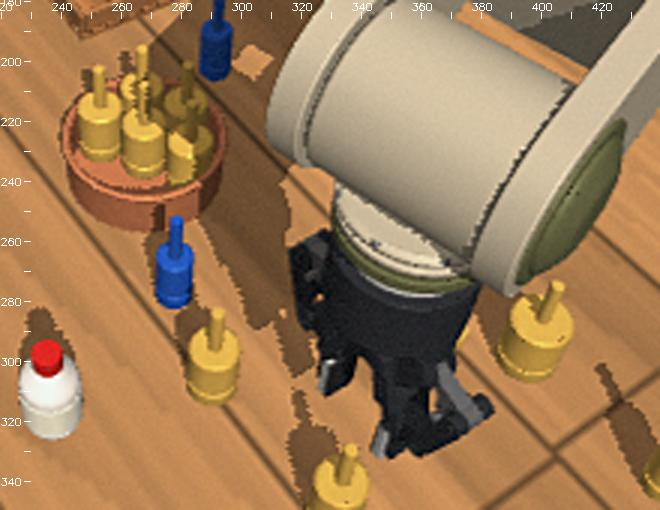

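View pics/tt1.png

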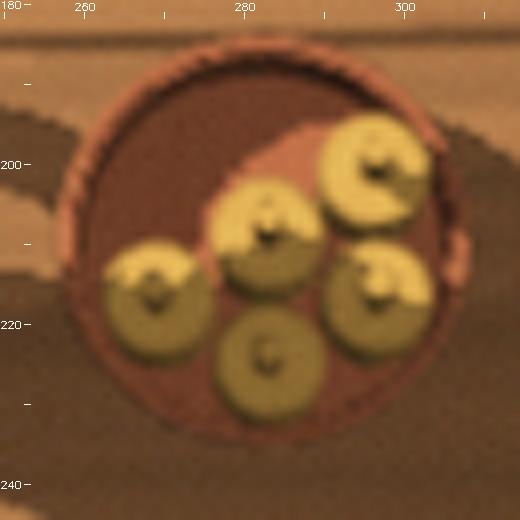

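The top crop shows five stems in a honeycomb, with the centre one at (283,209). Slots R0 and R1, at the upper left, are free. Next is A.

```bash
python3 -m handwheel '[{"grip":40,"tx":0,"ty":30,"tz":-0.4,"wx":0,"wy":0,"wz":0},{"grip":40,"tx":0,"ty":30,"tz":0,"wx":0,"wy":0,"wz":0},{"grip":40,"tx":0,"ty":16,"tz":0,"wx":0,"wy":0,"wz":0},{"grip":40,"tx":0,"ty":0,"tz":0,"wx":0,"wy":0,"wz":0},{"grip":40,"tx":0,"ty":0,"tz":0,"wx":0,"wy":0,"wz":0}]'
python3 -m handwheel '[{"grip":5,"tx":0,"ty":0,"tz":0,"wx":0,"wy":0,"wz":0},{"grip":5,"tx":0,"ty":0,"tz":0,"wx":0,"wy":0,"wz":0},{"grip":5,"tx":0,"ty":0,"tz":0,"wx":0,"wy":0,"wz":0},{"grip":5,"tx":0,"ty":0,"tz":0,"wx":0,"wy":0,"wz":0},{"grip":5,"tx":0,"ty":0,"tz":0,"wx":0,"wy":0,"wz":0},{"grip":5,"tx":0,"ty":0,"tz":0,"wx":0,"wy":0,"wz":0}]'
python3 - <<'E'
from h import *
s=sense();print(s['eef_pos'],s['force'],s['grip_width'])
E
```

```text
time_s: 28.02
eef_pos: [632.5, 284.9, 63.5]
ee_rot: [-0.0, 0.001, 0.707, -0.707]
force: [-0.6, 0.3, -0.1]
grip_width: 0.468
time_s: 28.52
eef_pos: [633.0, 286.1, 64.6]
ee_rot: [0.001, 0.001, 0.707, -0.707]
force: [-0.9, -1.5, 7.0]
grip_width: 0.09
[632.95475378 286.08261224  64.62778592] [-0.92032513 -1.53459694  6.99752253] 0.0904870145129222
```

```bash
python3 -m handwheel '[{"grip":5,"tx":0,"ty":-40,"tz":0,"wx":0,"wy":0,"wz":0},{"grip":5,"tx":0,"ty":-40,"tz":0,"wx":0,"wy":0,"wz":0},{"grip":5,"tx":0,"ty":-40,"tz":10,"wx":0,"wy":0,"wz":0},{"grip":5,"tx":5.8,"ty":-10,"tz":38,"wx":0,"wy":0,"wz":0},{"grip":5,"tx":5.8,"ty":0,"tz":39,"wx":0,"wy":0,"wz":0},{"grip":5,"tx":5.8,"ty":0,"tz":39,"wx":0,"wy":0,"wz":0},{"grip":5,"tx":5.8,"ty":0,"tz":39,"wx":0,"wy":0,"wz":0},{"grip":5,"tx":5.8,"ty":0,"tz":39,"wx":0,"wy":0,"wz":0},{"grip":5,"tx":5.8,"ty":0,"tz":39,"wx":0,"wy":0,"wz":0},{"grip":5,"tx":5.9,"ty":0,"tz":38,"wx":0,"wy":0,"wz":0}]'
python3 -m handwheel '[{"grip":5,"tx":0,"ty":30,"tz":0,"wx":0,"wy":0,"wz":0},{"grip":5,"tx":0,"ty":30,"tz":0,"wx":0,"wy":0,"wz":0},{"grip":5,"tx":0,"ty":0,"tz":0,"wx":0,"wy":0,"wz":0},{"grip":5,"tx":0,"ty":0,"tz":0,"wx":0,"wy":0,"wz":0},{"grip":5,"tx":0,"ty":0,"tz":0,"wx":0,"wy":0,"wz":0},{"grip":5,"tx":0,"ty":0,"tz":0,"wx":0,"wy":0,"wz":0}]'
python3 - <<'E'
from h import *
s=sense();print(s['eef_pos'],s['force'],s['grip_width'])
E
```

```text
time_s: 29.35
eef_pos: [590.5, 3.4, 192.8]
ee_rot: [-0.0, -0.0, -0.707, 0.707]
force: [1.0, 0.0, -1.7]
grip_width: 0.092
time_s: 29.85
eef_pos: [592.2, 5.4, 134.6]
ee_rot: [-0.001, -0.001, -0.707, 0.707]
force: [0.2, -0.1, -2.6]
grip_width: 0.098
[592.20340766   5.44152321 134.57126426] [ 0.20290875 -0.09306205 -2.57437233] 0.09796881938368243
```

```bash
python3 -m handwheel '[{"grip":5,"tx":0,"ty":20,"tz":0.5,"wx":0,"wy":0,"wz":0},{"grip":5,"tx":0,"ty":20,"tz":0,"wx":0,"wy":0,"wz":0},{"grip":5,"tx":0,"ty":15,"tz":0,"wx":0,"wy":0,"wz":0},{"grip":5,"tx":0,"ty":6,"tz":0,"wx":0,"wy":0,"wz":0},{"grip":5,"tx":0,"ty":4,"tz":0,"wx":0,"wy":0,"wz":0},{"grip":5,"tx":0,"ty":0,"tz":0,"wx":0,"wy":0,"wz":0},{"grip":5,"tx":0,"ty":0,"tz":0,"wx":0,"wy":0,"wz":0}]'
python3 -m handwheel '[{"grip":28,"tx":0,"ty":0.5,"tz":0,"wx":0,"wy":0,"wz":0},{"grip":28,"tx":0,"ty":0,"tz":0,"wx":0,"wy":0,"wz":0},{"grip":28,"tx":0,"ty":0,"tz":0,"wx":0,"wy":0,"wz":0},{"grip":28,"tx":0,"ty":-30,"tz":0,"wx":0,"wy":0,"wz":0},{"grip":28,"tx":0,"ty":-40,"tz":0,"wx":0,"wy":0,"wz":0},{"grip":40,"tx":0,"ty":-20,"tz":0,"wx":0,"wy":0,"wz":0}]'
```

```text
time_s: 30.43
eef_pos: [592.5, 4.7, 69.6]
ee_rot: [-0.001, -0.001, -0.707, 0.707]
force: [-0.8, 0.8, 5.9]
grip_width: 0.093
time_s: 30.93
eef_pos: [592.3, 4.5, 161.0]
ee_rot: [-0.002, -0.002, -0.707, 0.707]
force: [0.0, 0.4, 1.6]
grip_width: 0.453
```

```bash
python3 -m handwheel '[{"grip":40,"tx":-10.1,"ty":0,"tz":-31.7,"wx":0,"wy":0,"wz":0},{"grip":40,"tx":-10.1,"ty":0,"tz":-31.7,"wx":0,"wy":0,"wz":0},{"grip":40,"tx":-10.1,"ty":0,"tz":-31.7,"wx":0,"wy":0,"wz":0},{"grip":40,"tx":-10.1,"ty":0,"tz":-31.7,"wx":0,"wy":0,"wz":0},{"grip":40,"tx":-10.2,"ty":0,"tz":-31.7,"wx":0,"wy":0,"wz":0},{"grip":40,"tx":0,"ty":20,"tz":0,"wx":0,"wy":0,"wz":0},{"grip":40,"tx":0,"ty":0,"tz":0,"wx":0,"wy":0,"wz":0},{"grip":40,"tx":0,"ty":0,"tz":0,"wx":0,"wy":0,"wz":0}]'
python3 - <<'E'
import json
st=json.load(open("st.json"));st["A"]=(591.5,4.7,5,18);json.dump(st,open("st.json","w"))
from h import *
track(["A","B","thick","thinb"]); crop("cc","cc1",220,150,440,320,3); crop("tt","tt1",250,180,315,245,8)
E
```

```text
time_s: 31.6
eef_pos: [641.2, 162.9, 136.0]
ee_rot: [0.001, 0.001, -0.707, 0.707]
force: [-0.1, -0.1, 0.0]
grip_width: 0.464
A ([592.5, 3.1], 504.3) ([578.3, -44.2], 395.8) mean [585.4 -20.6]
B ([631.4, 134.3], 190.5) ([642.9, 164.0], 27.5) mean [637.2 149.2]
thick ([456.2, 179.1], 0.0) ([438.8, 273.1], 42.3) mean [447.5 226.1]
thinb ([433.4, 392.3], 18.2) ([433.7, 394.3], 29.0) mean [433.6 393.3]
[642.1 162.2 137.8]
```

View pics/cc1.png

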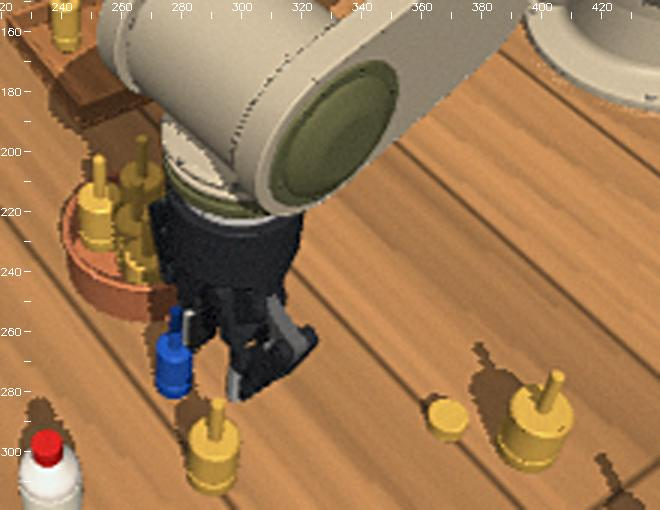

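View pics/tt1.png

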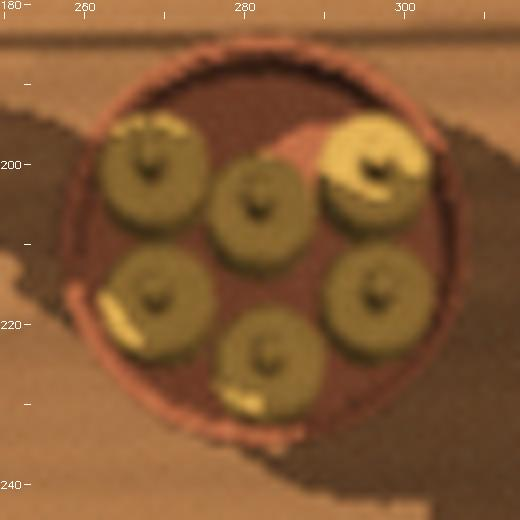

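The honeycomb is good, except that the centre stem has shifted about 8 mm towards the empty slot (from (283,209) to about (282,205.5)). I'll measure it and nudge it back before bringing in the last stem.

```bash
python3 - <<'E'
from h import *
T=cap("top","t11")
crop("t11","t11c",255,190,310,240,12)
E
```

```text
(no output)
```

View pics/t11c.png

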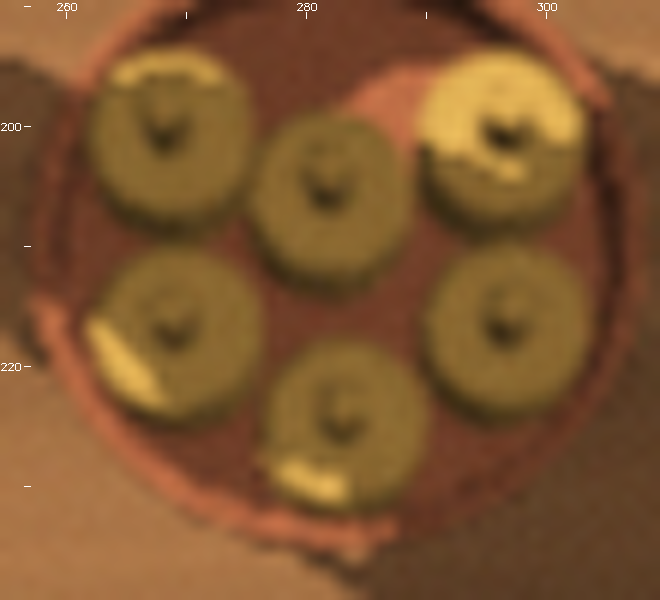

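```bash
python3 - <<'E'
from h import *
T=cap("top")
for n,u,v in (("C",282.2,205.9),("D",283.3,224.9),("F",296.7,216.8),("G",296.3,201.2),("A",268.6,201.2),("E",269.3,217)): 
    p=unp(T,u,v,60); print(n,p[:2].round(1), np.hypot(*(p[:2]-[571.3,-30.8])).round(1))
print(sense()['eef_pos'])
E
```

```text
C [578.5 -29.8] 7.3
D [530.3 -32. ] 41.1
F [550.3 -66.1] 41.0
G [590.1 -65.7] 39.7
A [591.    4.5] 40.4
E [550.7   3.1] 39.6
[642.22574487 162.24945823 138.0472354 ]
```

```bash
python3 -m handwheel '[{"grip":20,"tx":12.6,"ty":-5,"tz":38.3,"wx":0,"wy":0,"wz":0},{"grip":20,"tx":12.6,"ty":0,"tz":38.3,"wx":0,"wy":0,"wz":0},{"grip":20,"tx":12.6,"ty":0,"tz":38.3,"wx":0,"wy":0,"wz":0},{"grip":20,"tx":12.6,"ty":0,"tz":38.3,"wx":0,"wy":0,"wz":0},{"grip":20,"tx":12.7,"ty":0,"tz":38.3,"wx":0,"wy":0,"wz":0},{"grip":20,"tx":0,"ty":20,"tz":0,"wx":0,"wy":0,"wz":0},{"grip":20,"tx":0,"ty":0,"tz":0,"wx":0,"wy":0,"wz":0},{"grip":20,"tx":0,"ty":0,"tz":0,"wx":0,"wy":0,"wz":0},{"grip":20,"tx":0,"ty":0,"tz":0,"wx":0,"wy":0,"wz":0}]'
python3 - <<'E'
from h import *
C=cap("scene","s12");print(sense()['eef_pos']);crop("s12","s12c",220,150,320,260,6)
for y in (-10,10): print(proj(C,(579.5,-28.4+y,123)))
print(proj(C,(579.5,-28.4,102)))
E
```

```text
time_s: 32.55
eef_pos: [579.2, -27.7, 122.9]
ee_rot: [-0.001, -0.0, -0.707, 0.707]
force: [0.2, -0.3, -0.3]
grip_width: 0.236
[579.31901774 -27.53263167 122.94178579]
[262.78922691 200.50400854]
[267.69733765 205.87543491]
[265.23732536 209.54698857]
```

View pics/s12c.png

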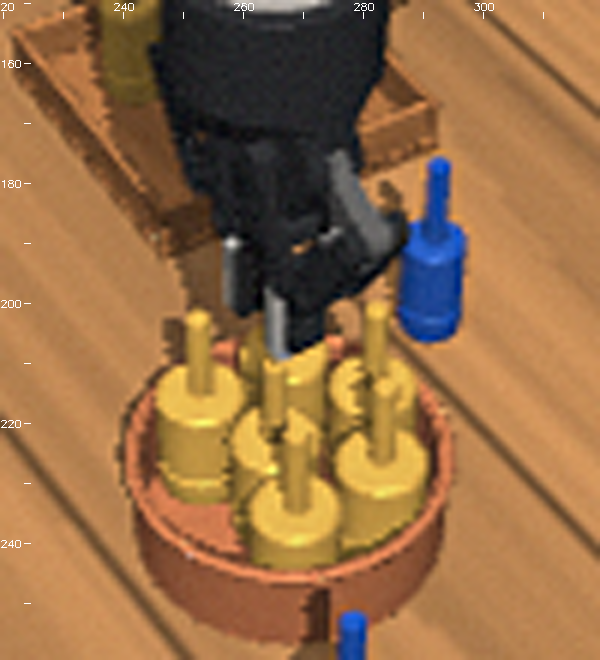

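The spigot of the centre stem sits at (265,212), as predicted, between the fingers. I'll descend gently.

```bash
python3 -m handwheel '[{"grip":20,"tx":0,"ty":15,"tz":0.7,"wx":0,"wy":0,"wz":0},{"grip":20,"tx":0,"ty":10,"tz":0,"wx":0,"wy":0,"wz":0},{"grip":20,"tx":0,"ty":5,"tz":0,"wx":0,"wy":0,"wz":0},{"grip":20,"tx":0,"ty":0,"tz":0,"wx":0,"wy":0,"wz":0},{"grip":20,"tx":0,"ty":0,"tz":0,"wx":0,"wy":0,"wz":0}]'
```

```text
time_s: 33.02
eef_pos: [578.9, -28.7, 92.0]
ee_rot: [0.0, -0.0, 0.707, -0.707]
force: [0.4, -0.4, -0.2]
grip_width: 0.238
```

```bash
python3 -m handwheel '[{"grip":20,"tx":0,"ty":10,"tz":0,"wx":0,"wy":0,"wz":0},{"grip":20,"tx":0,"ty":10,"tz":0,"wx":0,"wy":0,"wz":0},{"grip":20,"tx":0,"ty":3,"tz":0,"wx":0,"wy":0,"wz":0},{"grip":20,"tx":0,"ty":0,"tz":0,"wx":0,"wy":0,"wz":0},{"grip":20,"tx":0,"ty":0,"tz":0,"wx":0,"wy":0,"wz":0}]'
```

```text
time_s: 33.43
eef_pos: [578.6, -29.0, 68.7]
ee_rot: [-0.0, -0.0, 0.707, -0.707]
force: [0.4, -0.6, 0.7]
grip_width: 0.235
```

```bash
python3 -m handwheel '[{"grip":5,"tx":0,"ty":0,"tz":0,"wx":0,"wy":0,"wz":0},{"grip":5,"tx":0,"ty":0,"tz":0,"wx":0,"wy":0,"wz":0},{"grip":5,"tx":0,"ty":0,"tz":0,"wx":0,"wy":0,"wz":0},{"grip":5,"tx":0,"ty":0,"tz":0,"wx":0,"wy":0,"wz":0},{"grip":5,"tx":0,"ty":0,"tz":0,"wx":0,"wy":0,"wz":0},{"grip":5,"tx":0,"ty":-3,"tz":0,"wx":0,"wy":0,"wz":0},{"grip":5,"tx":4,"ty":0,"tz":0.6,"wx":0,"wy":0,"wz":0},{"grip":5,"tx":4,"ty":0,"tz":0.5,"wx":0,"wy":0,"wz":0},{"grip":5,"tx":0,"ty":0,"tz":0,"wx":0,"wy":0,"wz":0},{"grip":5,"tx":0,"ty":0,"tz":0,"wx":0,"wy":0,"wz":0}]'
python3 - <<'E'
from h import *
C=cap("top","t13");cap("scene","s13");print(sense()['eef_pos'],sense()['force'],sense()['grip_width']);crop("s13","s13c",220,150,320,260,6)
E
```

```text
time_s: 34.27
eef_pos: [570.4, -30.2, 71.8]
ee_rot: [-0.0, 0.0, 0.707, -0.707]
force: [-0.2, -0.0, -2.6]
grip_width: 0.094
[570.68962841 -30.15716008  71.88266622] [ 0.79307048  0.06276274 -2.09345108] 0.0965149207542966
```

View pics/s13c.png

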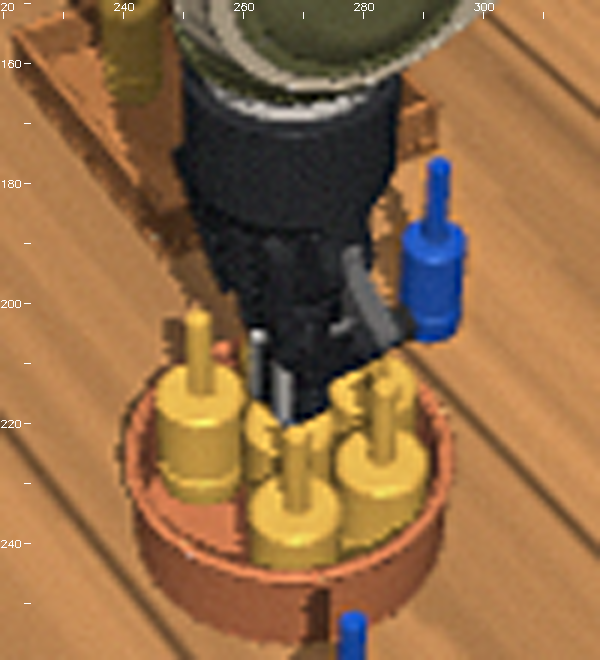

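```bash
python3 -m handwheel '[{"grip":5,"tx":0,"ty":3,"tz":0,"wx":0,"wy":0,"wz":0},{"grip":5,"tx":0,"ty":0,"tz":0,"wx":0,"wy":0,"wz":0},{"grip":20,"tx":0,"ty":0,"tz":0,"wx":0,"wy":0,"wz":0},{"grip":20,"tx":0,"ty":0,"tz":0,"wx":0,"wy":0,"wz":0},{"grip":20,"tx":0,"ty":0,"tz":0,"wx":0,"wy":0,"wz":0},{"grip":20,"tx":0,"ty":-15,"tz":0,"wx":0,"wy":0,"wz":0},{"grip":20,"tx":0,"ty":-30,"tz":0,"wx":0,"wy":0,"wz":0},{"grip":20,"tx":0,"ty":-40,"tz":0,"wx":0,"wy":0,"wz":0}]'
python3 -m handwheel '[{"grip":40,"tx":-14.4,"ty":0,"tz":-38.7,"wx":0,"wy":0,"wz":0},{"grip":40,"tx":-14.4,"ty":0,"tz":-38.7,"wx":0,"wy":0,"wz":0},{"grip":40,"tx":-14.4,"ty":0,"tz":-38.7,"wx":0,"wy":0,"wz":0},{"grip":40,"tx":-14.4,"ty":0,"tz":-38.7,"wx":0,"wy":0,"wz":0},{"grip":40,"tx":-14.4,"ty":10,"tz":-38.7,"wx":0,"wy":0,"wz":0},{"grip":40,"tx":0,"ty":5,"tz":0,"wx":0,"wy":0,"wz":0},{"grip":40,"tx":0,"ty":0,"tz":0,"wx":0,"wy":0,"wz":0},{"grip":40,"tx":0,"ty":0,"tz":0,"wx":0,"wy":0,"wz":0}]'
python3 - <<'E'
from h import *
track(["B","thick","thinb"]); crop("tt","tt1",255,190,310,240,12)
E
```

```text
time_s: 35.03
eef_pos: [569.4, -29.8, 152.6]
ee_rot: [-0.002, -0.002, 0.708, -0.707]
force: [-0.5, -0.3, 0.3]
grip_width: 0.232
time_s: 35.7
eef_pos: [642.2, 162.3, 138.7]
ee_rot: [0.0, 0.0, -0.707, 0.707]
force: [0.5, -0.4, 0.3]
grip_width: 0.471
B ([632.0, 128.7], 196.1) ([642.5, 163.8], 29.2) mean [637.2 146.2]
thick ([456.2, 179.1], 0.0) ([439.1, 273.3], 40.0) mean [447.6 226.2]
thinb ([433.4, 392.8], 17.6) ([433.8, 394.3], 30.7) mean [433.6 393.6]
[642.6 161.4 139.7]
```

View pics/tt1.png

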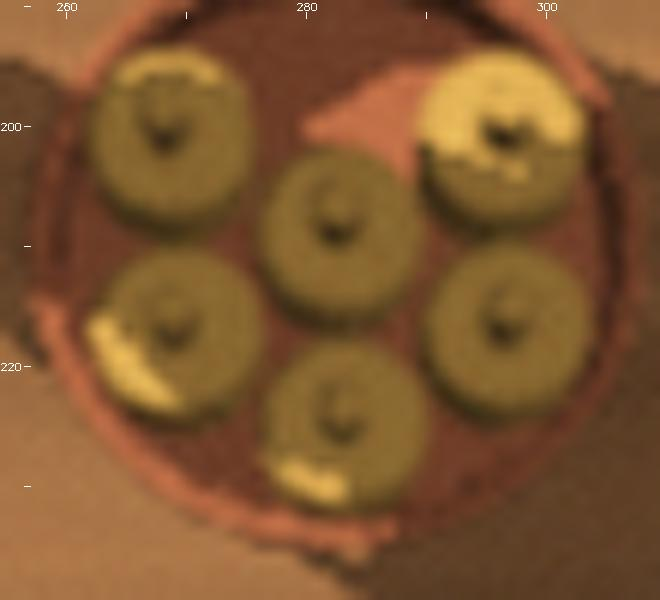

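The centre stem is back on the axis, at about (283,208.7). Next is B.

```bash
python3 -m handwheel '[{"grip":40,"tx":0,"ty":30,"tz":-0.8,"wx":0,"wy":0,"wz":0},{"grip":40,"tx":0,"ty":30,"tz":0,"wx":0,"wy":0,"wz":0},{"grip":40,"tx":0,"ty":16,"tz":0,"wx":0,"wy":0,"wz":0},{"grip":40,"tx":0,"ty":0,"tz":0,"wx":0,"wy":0,"wz":0},{"grip":40,"tx":0,"ty":0,"tz":0,"wx":0,"wy":0,"wz":0},{"grip":40,"tx":0,"ty":0,"tz":0,"wx":0,"wy":0,"wz":0}]'
python3 -m handwheel '[{"grip":5,"tx":0,"ty":0,"tz":0,"wx":0,"wy":0,"wz":0},{"grip":5,"tx":0,"ty":0,"tz":0,"wx":0,"wy":0,"wz":0},{"grip":5,"tx":0,"ty":0,"tz":0,"wx":0,"wy":0,"wz":0},{"grip":5,"tx":0,"ty":0,"tz":0,"wx":0,"wy":0,"wz":0},{"grip":5,"tx":0,"ty":0,"tz":0,"wx":0,"wy":0,"wz":0},{"grip":5,"tx":0,"ty":0,"tz":0,"wx":0,"wy":0,"wz":0}]'
python3 - <<'E'
from h import *
s=sense();print(s['eef_pos'],s['force'],s['grip_width'])
E
```

```text
time_s: 36.3
eef_pos: [643.5, 162.9, 65.3]
ee_rot: [0.001, 0.001, 0.707, -0.707]
force: [0.3, 0.3, 0.2]
grip_width: 0.468
time_s: 36.8
eef_pos: [643.1, 163.3, 64.5]
ee_rot: [-0.001, -0.001, -0.707, 0.707]
force: [-0.5, -1.7, 5.8]
grip_width: 0.103
[643.11006766 163.25187421  64.45521853] [-0.52742491 -1.70475753  5.82347441] 0.10267486486561059
```

```bash
python3 -m handwheel '[{"grip":5,"tx":0,"ty":-40,"tz":0,"wx":0,"wy":0,"wz":0},{"grip":5,"tx":0,"ty":-40,"tz":0,"wx":0,"wy":0,"wz":0},{"grip":5,"tx":0,"ty":-40,"tz":0,"wx":0,"wy":0,"wz":0},{"grip":5,"tx":6.2,"ty":-10,"tz":38.6,"wx":0,"wy":0,"wz":0},{"grip":5,"tx":6.2,"ty":0,"tz":38.6,"wx":0,"wy":0,"wz":0},{"grip":5,"tx":6.2,"ty":0,"tz":38.6,"wx":0,"wy":0,"wz":0},{"grip":5,"tx":6.2,"ty":0,"tz":38.6,"wx":0,"wy":0,"wz":0},{"grip":5,"tx":6.2,"ty":0,"tz":38.6,"wx":0,"wy":0,"wz":0},{"grip":5,"tx":0,"ty":0,"tz":0,"wx":0,"wy":0,"wz":0},{"grip":5,"tx":0,"ty":0,"tz":0,"wx":0,"wy":0,"wz":0}]'
python3 -m handwheel '[{"grip":5,"tx":0,"ty":30,"tz":0,"wx":0,"wy":0,"wz":0},{"grip":5,"tx":0,"ty":30,"tz":0,"wx":0,"wy":0,"wz":0},{"grip":5,"tx":0,"ty":0,"tz":0,"wx":0,"wy":0,"wz":0},{"grip":5,"tx":0,"ty":0,"tz":0,"wx":0,"wy":0,"wz":0},{"grip":5,"tx":0,"ty":0,"tz":0,"wx":0,"wy":0,"wz":0},{"grip":5,"tx":0,"ty":0,"tz":0,"wx":0,"wy":0,"wz":0}]'
python3 - <<'E'
from h import *
cap("scene","s14");crop("s14","s14c",210,150,320,260,6)
s=sense();print(s['eef_pos'],s['force'],s['grip_width'])
E
```

```text
time_s: 37.63
eef_pos: [611.1, -31.3, 192.9]
ee_rot: [-0.001, 0.001, 0.707, -0.707]
force: [0.6, 1.5, -2.5]
grip_width: 0.089
time_s: 38.13
eef_pos: [612.4, -29.3, 135.2]
ee_rot: [-0.001, -0.001, -0.707, 0.707]
force: [0.1, 1.0, -2.4]
grip_width: 0.095
[612.26978417 -29.37127874 135.03456324] [ 0.55417946 -0.22139151 -2.02609192] 0.09670830291689493
```

View pics/s14c.png

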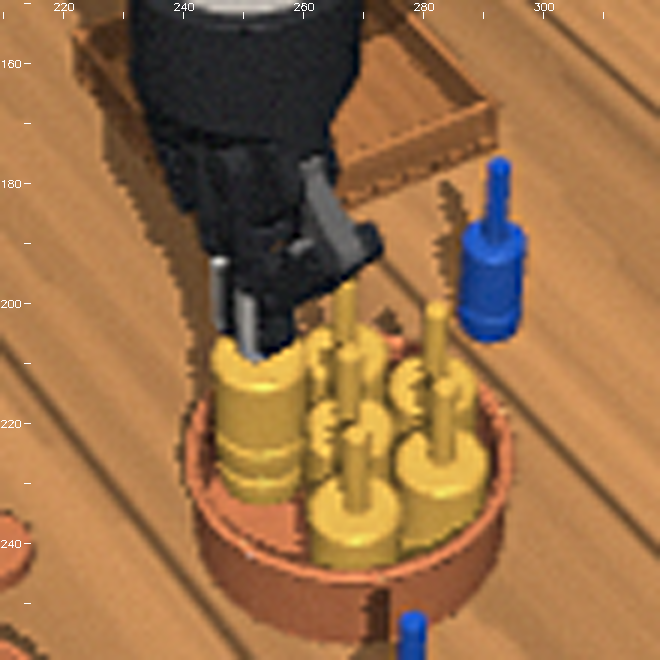

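```bash
python3 -m handwheel '[{"grip":5,"tx":0,"ty":8,"tz":0.8,"wx":0,"wy":0,"wz":0},{"grip":5,"tx":0,"ty":12,"tz":0,"wx":0,"wy":0,"wz":0},{"grip":5,"tx":0,"ty":10,"tz":0,"wx":0,"wy":0,"wz":0},{"grip":5,"tx":0,"ty":5,"tz":0,"wx":0,"wy":0,"wz":0},{"grip":5,"tx":0,"ty":0,"tz":0,"wx":0,"wy":0,"wz":0}]'
python3 -m handwheel '[{"grip":5,"tx":0,"ty":8,"tz":0,"wx":0,"wy":0,"wz":0},{"grip":5,"tx":0,"ty":10,"tz":0,"wx":0,"wy":0,"wz":0},{"grip":5,"tx":0,"ty":8,"tz":0,"wx":0,"wy":0,"wz":0},{"grip":5,"tx":0,"ty":4,"tz":0,"wx":0,"wy":0,"wz":0},{"grip":5,"tx":0,"ty":0,"tz":0,"wx":0,"wy":0,"wz":0},{"grip":5,"tx":0,"ty":0,"tz":0,"wx":0,"wy":0,"wz":0}]'
```

```text
time_s: 38.6
eef_pos: [610.6, -30.2, 96.1]
ee_rot: [-0.001, -0.001, 0.707, -0.707]
force: [-0.5, -0.6, -2.1]
grip_width: 0.094
time_s: 39.1
eef_pos: [611.8, -30.5, 69.5]
ee_rot: [-0.0, -0.0, -0.707, 0.707]
force: [-4.7, -0.1, 12.6]
grip_width: 0.096
```

It has bottomed out at z = 69.5, the floor depth, with a slight push from the wall. I'll ease it inwards and release.

```bash
python3 -m handwheel '[{"grip":5,"tx":0.7,"ty":0,"tz":0,"wx":0,"wy":0,"wz":0},{"grip":20,"tx":0,"ty":0,"tz":0,"wx":0,"wy":0,"wz":0},{"grip":20,"tx":0,"ty":0,"tz":0,"wx":0,"wy":0,"wz":0},{"grip":20,"tx":0,"ty":0,"tz":0,"wx":0,"wy":0,"wz":0},{"grip":20,"tx":0,"ty":-15,"tz":0,"wx":0,"wy":0,"wz":0},{"grip":20,"tx":0,"ty":-30,"tz":0,"wx":0,"wy":0,"wz":0},{"grip":20,"tx":0,"ty":-40,"tz":0,"wx":0,"wy":0,"wz":0},{"grip":40,"tx":0,"ty":-10,"tz":0,"wx":0,"wy":0,"wz":0}]'
```

```text
time_s: 39.77
eef_pos: [612.7, -30.8, 168.8]
ee_rot: [-0.003, -0.003, -0.706, 0.708]
force: [1.3, 0.5, 2.4]
grip_width: 0.365
```

```bash
python3 -m handwheel '[{"grip":40,"tx":19.2,"ty":0,"tz":-33.6,"wx":0,"wy":0,"wz":0},{"grip":40,"tx":19.2,"ty":0,"tz":-33.6,"wx":0,"wy":0,"wz":0},{"grip":40,"tx":19.2,"ty":0,"tz":-33.6,"wx":0,"wy":0,"wz":0},{"grip":40,"tx":19.2,"ty":0,"tz":-33.6,"wx":0,"wy":0,"wz":0},{"grip":40,"tx":19.2,"ty":0,"tz":-33.6,"wx":0,"wy":0,"wz":0},{"grip":40,"tx":19.2,"ty":0,"tz":-33.6,"wx":0,"wy":0,"wz":0},{"grip":40,"tx":19.2,"ty":0,"tz":-33.6,"wx":0,"wy":0,"wz":0},{"grip":40,"tx":19.2,"ty":0,"tz":-33.6,"wx":0,"wy":0,"wz":0},{"grip":40,"tx":19.2,"ty":25,"tz":-33.6,"wx":0,"wy":0,"wz":0},{"grip":40,"tx":0,"ty":0,"tz":0,"wx":0,"wy":0,"wz":0}]'
python3 -m handwheel '[{"grip":40,"tx":0,"ty":0,"tz":0,"wx":0,"wy":0,"wz":0},{"grip":40,"tx":0,"ty":0,"tz":0,"wx":0,"wy":0,"wz":0}]'
python3 - <<'E'
from h import *
track(["thick","thinb","thina"]); crop("tt","tt1",250,180,315,245,9)
E
```

```text
time_s: 40.6
eef_pos: [435.6, 272.5, 137.6]
ee_rot: [0.0, 0.003, -0.707, 0.707]
force: [-0.3, -0.5, -1.1]
grip_width: 0.465
time_s: 40.77
eef_pos: [440.3, 268.7, 140.6]
ee_rot: [-0.0, -0.0, -0.707, 0.707]
force: [-0.1, -0.1, 0.9]
grip_width: 0.466
thick ([438.6, 270.0], 300.7) ([438.8, 273.1], 40.8) mean [438.7 271.6]
thinb ([504.5, 291.4], 0.0) ([433.8, 394.3], 32.5) mean [469.2 342.8]
thina ([488.2, -291.2], 20.8) ([488.8, -289.0], 135.9) mean [ 488.5 -290.1]
[440.8 268.1 140.9]
```

View pics/tt1.png

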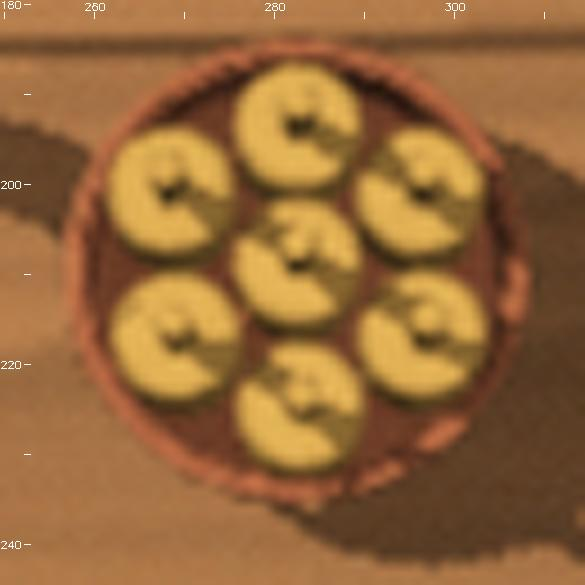

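View pics/cc.png

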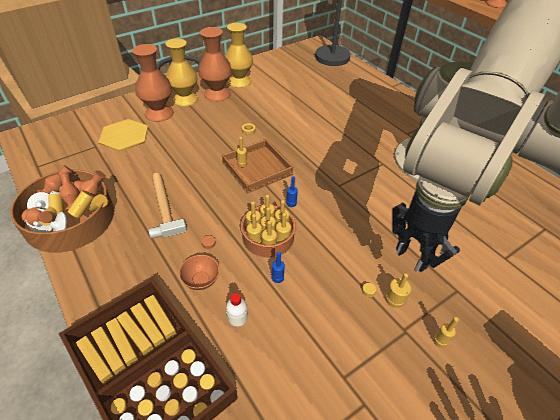

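All seven stand in a clean honeycomb. Next is the thick one; I'll let the arm settle first.

```bash
python3 -m handwheel '[{"grip":40,"tx":0,"ty":15,"tz":0,"wx":0,"wy":0,"wz":0},{"grip":40,"tx":0,"ty":0,"tz":0,"wx":0,"wy":0,"wz":0},{"grip":40,"tx":0,"ty":0,"tz":0,"wx":0,"wy":0,"wz":0},{"grip":40,"tx":0,"ty":0,"tz":0,"wx":0,"wy":0,"wz":0}]'
```

```text
time_s: 41.2
eef_pos: [440.4, 268.5, 126.1]
ee_rot: [-0.0, 0.001, 0.707, -0.707]
force: [-0.2, -1.1, -0.3]
grip_width: 0.467
```

```bash
python3 -m handwheel '[{"grip":40,"tx":1.5,"ty":0,"tz":-3.9,"wx":0,"wy":0,"wz":0},{"grip":40,"tx":0,"ty":30,"tz":0,"wx":0,"wy":0,"wz":0},{"grip":40,"tx":0,"ty":25,"tz":0,"wx":0,"wy":0,"wz":0},{"grip":40,"tx":0,"ty":8,"tz":0,"wx":0,"wy":0,"wz":0},{"grip":40,"tx":0,"ty":0,"tz":0,"wx":0,"wy":0,"wz":0},{"grip":40,"tx":0,"ty":0,"tz":0,"wx":0,"wy":0,"wz":0}]'
python3 -m handwheel '[{"grip":5,"tx":0,"ty":0,"tz":0,"wx":0,"wy":0,"wz":0},{"grip":5,"tx":0,"ty":0,"tz":0,"wx":0,"wy":0,"wz":0},{"grip":5,"tx":0,"ty":0,"tz":0,"wx":0,"wy":0,"wz":0},{"grip":5,"tx":0,"ty":0,"tz":0,"wx":0,"wy":0,"wz":0},{"grip":5,"tx":0,"ty":0,"tz":0,"wx":0,"wy":0,"wz":0},{"grip":5,"tx":0,"ty":0,"tz":0,"wx":0,"wy":0,"wz":0}]'
```

```text
time_s: 41.7
eef_pos: [438.8, 273.0, 63.4]
ee_rot: [0.0, 0.0, 0.707, -0.707]
force: [0.2, -0.2, 0.4]
grip_width: 0.469
time_s: 42.2
eef_pos: [439.0, 272.7, 63.7]
ee_rot: [0.001, 0.001, 0.707, -0.707]
force: [-0.3, -3.0, 5.8]
grip_width: 0.097
```

```bash
python3 -m handwheel '[{"grip":5,"tx":0,"ty":-40,"tz":0,"wx":0,"wy":0,"wz":0},{"grip":5,"tx":0,"ty":-40,"tz":0,"wx":0,"wy":0,"wz":0},{"grip":5,"tx":1.4,"ty":-30,"tz":20,"wx":0,"wy":0,"wz":0},{"grip":5,"tx":1.4,"ty":-10,"tz":36,"wx":0,"wy":0,"wz":0},{"grip":5,"tx":1.4,"ty":0,"tz":38,"wx":0,"wy":0,"wz":0},{"grip":5,"tx":1.4,"ty":0,"tz":38,"wx":0,"wy":0,"wz":0},{"grip":5,"tx":1.4,"ty":0,"tz":38,"wx":0,"wy":0,"wz":0},{"grip":5,"tx":1.4,"ty":0,"tz":38,"wx":0,"wy":0,"wz":0},{"grip":5,"tx":1.4,"ty":0,"tz":38,"wx":0,"wy":0,"wz":0},{"grip":5,"tx":1.4,"ty":0,"tz":38,"wx":0,"wy":0,"wz":0}]'
python3 -m handwheel '[{"grip":5,"tx":1.4,"ty":0,"tz":38,"wx":0,"wy":0,"wz":0},{"grip":5,"tx":1.4,"ty":0,"tz":38,"wx":0,"wy":0,"wz":0},{"grip":5,"tx":1.4,"ty":0,"tz":38,"wx":0,"wy":0,"wz":0},{"grip":5,"tx":1.4,"ty":0,"tz":38,"wx":0,"wy":0,"wz":0},{"grip":5,"tx":1.4,"ty":0,"tz":38,"wx":0,"wy":0,"wz":0},{"grip":5,"tx":1.4,"ty":0,"tz":38,"wx":0,"wy":0,"wz":0},{"grip":5,"tx":0,"ty":0,"tz":18,"wx":0,"wy":0,"wz":0},{"grip":5,"tx":0,"ty":0,"tz":0,"wx":0,"wy":0,"wz":0},{"grip":5,"tx":0,"ty":30,"tz":0,"wx":0,"wy":0,"wz":0},{"grip":5,"tx":0,"ty":0,"tz":0,"wx":0,"wy":0,"wz":0}]'
python3 -m handwheel '[{"grip":5,"tx":0,"ty":30,"tz":0,"wx":0,"wy":0,"wz":0},{"grip":5,"tx":0,"ty":0,"tz":0,"wx":0,"wy":0,"wz":0},{"grip":5,"tx":0,"ty":0,"tz":0,"wx":0,"wy":0,"wz":0},{"grip":5,"tx":0,"ty":0,"tz":0,"wx":0,"wy":0,"wz":0}]'
python3 - <<'E'
from h import *
cap("scene","s15");crop("s15","s15c",210,110,320,210,6)
s=sense();print(s['eef_pos'],s['force'],s['grip_width'])
E
```

```text
time_s: 43.03
eef_pos: [426.4, -12.9, 182.8]
ee_rot: [0.0, 0.0, 0.707, -0.707]
force: [1.7, -0.3, -3.0]
grip_width: 0.093
time_s: 43.87
eef_pos: [416.9, -255.5, 148.9]
ee_rot: [-0.002, -0.002, 0.709, -0.705]
force: [-1.3, 1.6, -4.7]
grip_width: 0.097
time_s: 44.2
eef_pos: [419.1, -257.3, 124.0]
ee_rot: [-0.0, -0.0, -0.707, 0.707]
force: [0.2, 0.3, -2.4]
grip_width: 0.099
[ 419.19210034 -257.45570392  124.15712613] [ 0.7341614   0.1185342  -2.03464865] 0.09936898748387923
```

View pics/s15c.png

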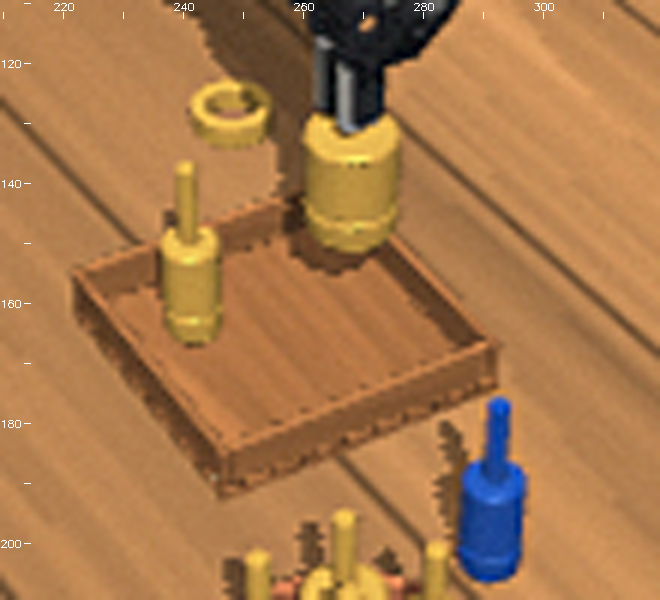

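```bash
python3 -m handwheel '[{"grip":5,"tx":-2,"ty":20,"tz":0,"wx":0,"wy":0,"wz":0},{"grip":5,"tx":0,"ty":20,"tz":0,"wx":0,"wy":0,"wz":0},{"grip":5,"tx":0,"ty":10,"tz":0,"wx":0,"wy":0,"wz":0},{"grip":5,"tx":0,"ty":4,"tz":0,"wx":0,"wy":0,"wz":0},{"grip":5,"tx":0,"ty":0,"tz":0,"wx":0,"wy":0,"wz":0},{"grip":5,"tx":0,"ty":0,"tz":0,"wx":0,"wy":0,"wz":0}]'
python3 -m handwheel '[{"grip":28,"tx":0,"ty":0.5,"tz":0,"wx":0,"wy":0,"wz":0},{"grip":28,"tx":0,"ty":0,"tz":0,"wx":0,"wy":0,"wz":0},{"grip":28,"tx":0,"ty":0,"tz":0,"wx":0,"wy":0,"wz":0},{"grip":28,"tx":0,"ty":-20,"tz":0,"wx":0,"wy":0,"wz":0},{"grip":28,"tx":0,"ty":-40,"tz":0,"wx":0,"wy":0,"wz":0},{"grip":40,"tx":0,"ty":-30,"tz":0,"wx":0,"wy":0,"wz":0},{"grip":40,"tx":0,"ty":0,"tz":0,"wx":0,"wy":0,"wz":0}]'
```

```text
time_s: 44.75
eef_pos: [421.2, -257.7, 69.7]
ee_rot: [-0.0, -0.001, -0.707, 0.708]
force: [-0.5, 0.0, 1.0]
grip_width: 0.095
time_s: 45.33
eef_pos: [422.5, -259.0, 163.8]
ee_rot: [-0.003, -0.003, -0.705, 0.71]
force: [-1.0, -0.2, -0.3]
grip_width: 0.469
```

```bash
python3 -m handwheel '[{"grip":40,"tx":-0.7,"ty":0,"tz":-38.3,"wx":0,"wy":0,"wz":0},{"grip":40,"tx":-0.7,"ty":0,"tz":-38.3,"wx":0,"wy":0,"wz":0},{"grip":40,"tx":-0.7,"ty":0,"tz":-38.3,"wx":0,"wy":0,"wz":0},{"grip":40,"tx":-0.7,"ty":0,"tz":-38.3,"wx":0,"wy":0,"wz":0},{"grip":40,"tx":-0.7,"ty":0,"tz":-38.3,"wx":0,"wy":0,"wz":0},{"grip":40,"tx":-0.7,"ty":0,"tz":-38.3,"wx":0,"wy":0,"wz":0},{"grip":40,"tx":-0.7,"ty":0,"tz":-38.3,"wx":0,"wy":0,"wz":0},{"grip":40,"tx":-0.7,"ty":0,"tz":-38.3,"wx":0,"wy":0,"wz":0},{"grip":40,"tx":-0.7,"ty":0,"tz":-38.3,"wx":0,"wy":0,"wz":0},{"grip":40,"tx":-0.7,"ty":0,"tz":-38.3,"wx":0,"wy":0,"wz":0}]'
python3 -m handwheel '[{"grip":40,"tx":-0.7,"ty":0,"tz":-38.3,"wx":0,"wy":0,"wz":0},{"grip":40,"tx":-0.7,"ty":0,"tz":-38.3,"wx":0,"wy":0,"wz":0},{"grip":40,"tx":-0.7,"ty":0,"tz":-38.3,"wx":0,"wy":0,"wz":0},{"grip":40,"tx":-0.7,"ty":0,"tz":-38.3,"wx":0,"wy":0,"wz":0},{"grip":40,"tx":-0.7,"ty":0,"tz":-38.3,"wx":0,"wy":0,"wz":0},{"grip":40,"tx":-0.7,"ty":0,"tz":-38.3,"wx":0,"wy":0,"wz":0},{"grip":40,"tx":-0.7,"ty":0,"tz":-38.3,"wx":0,"wy":0,"wz":0},{"grip":40,"tx":0,"ty":30,"tz":0,"wx":0,"wy":0,"wz":0},{"grip":40,"tx":0,"ty":0,"tz":0,"wx":0,"wy":0,"wz":0},{"grip":40,"tx":0,"ty":0,"tz":0,"wx":0,"wy":0,"wz":0}]'
python3 -m handwheel '[{"grip":40,"tx":0,"ty":0,"tz":0,"wx":0,"wy":0,"wz":0},{"grip":40,"tx":0,"ty":0,"tz":0,"wx":0,"wy":0,"wz":0}]'
python3 - <<'E'
import json
st=json.load(open("st.json"));st["thick"]=(421,-257.7,6,22);json.dump(st,open("st.json","w"))
from h import *
track(["thick","thinb","thina"])
E
```

```text
time_s: 46.17
eef_pos: [427.4, 127.7, 158.0]
ee_rot: [0.0, 0.0, 0.707, -0.707]
force: [0.3, -0.4, 0.7]
grip_width: 0.468
time_s: 47.0
eef_pos: [431.8, 393.2, 126.8]
ee_rot: [0.001, 0.001, -0.706, 0.708]
force: [1.1, -0.1, 0.7]
grip_width: 0.468
time_s: 47.17
eef_pos: [433.4, 393.2, 129.4]
ee_rot: [-0.0, 0.001, 0.707, -0.707]
force: [0.2, 0.1, -0.5]
grip_width: 0.474
thick ([420.8, -259.4], 91.3) ([421.5, -256.5], 219.0) mean [ 421.2 -258. ]
thinb ([435.2, 381.4], 96.3) ([433.5, 394.1], 29.2) mean [434.4 387.8]
thina ([488.3, -291.2], 169.0) ([489.1, -288.4], 233.1) mean [ 488.7 -289.8]
[433.3 393.4 129.2]
```

View pics/cc.png

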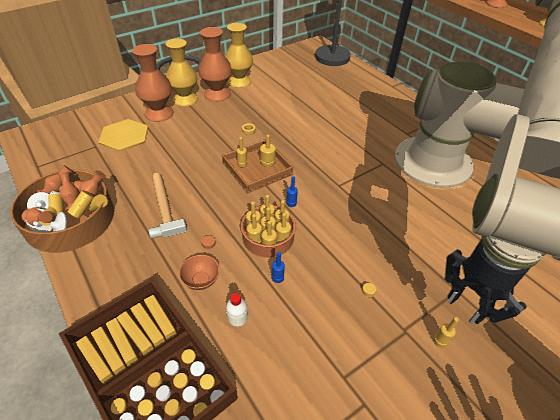

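The thick stem stands in the tray, and the gripper is above thin_b.

```bash
python3 -m handwheel '[{"grip":40,"tx":0,"ty":30,"tz":0,"wx":0,"wy":0,"wz":0},{"grip":40,"tx":0,"ty":25,"tz":0,"wx":0,"wy":0,"wz":0},{"grip":40,"tx":0,"ty":11,"tz":0,"wx":0,"wy":0,"wz":0},{"grip":40,"tx":0,"ty":0,"tz":0,"wx":0,"wy":0,"wz":0},{"grip":40,"tx":0,"ty":0,"tz":0,"wx":0,"wy":0,"wz":0}]'
python3 -m handwheel '[{"grip":5,"tx":0,"ty":0,"tz":0,"wx":0,"wy":0,"wz":0},{"grip":5,"tx":0,"ty":0,"tz":0,"wx":0,"wy":0,"wz":0},{"grip":5,"tx":0,"ty":0,"tz":0,"wx":0,"wy":0,"wz":0},{"grip":5,"tx":0,"ty":0,"tz":0,"wx":0,"wy":0,"wz":0},{"grip":5,"tx":0,"ty":0,"tz":0,"wx":0,"wy":0,"wz":0},{"grip":5,"tx":0,"ty":0,"tz":0,"wx":0,"wy":0,"wz":0}]'
```

```text
time_s: 47.68
eef_pos: [433.1, 393.9, 62.9]
ee_rot: [0.0, 0.0, 0.707, -0.707]
force: [1.2, 0.5, 0.7]
grip_width: 0.471
time_s: 48.18
eef_pos: [433.4, 394.0, 63.5]
ee_rot: [0.001, 0.001, 0.707, -0.707]
force: [-0.6, -2.7, 6.3]
grip_width: 0.094
```

```bash
python3 -m handwheel '[{"grip":5,"tx":0,"ty":-40,"tz":0,"wx":0,"wy":0,"wz":0},{"grip":5,"tx":0,"ty":-40,"tz":0,"wx":0,"wy":0,"wz":0},{"grip":5,"tx":0,"ty":-40,"tz":0,"wx":0,"wy":0,"wz":0},{"grip":5,"tx":-3.7,"ty":-10,"tz":38.5,"wx":0,"wy":0,"wz":0},{"grip":5,"tx":-3.7,"ty":0,"tz":38.5,"wx":0,"wy":0,"wz":0},{"grip":5,"tx":-3.7,"ty":0,"tz":38.5,"wx":0,"wy":0,"wz":0},{"grip":5,"tx":-3.7,"ty":0,"tz":38.5,"wx":0,"wy":0,"wz":0},{"grip":5,"tx":-3.7,"ty":0,"tz":38.5,"wx":0,"wy":0,"wz":0},{"grip":5,"tx":-3.7,"ty":0,"tz":38.5,"wx":0,"wy":0,"wz":0},{"grip":5,"tx":-3.7,"ty":0,"tz":38.5,"wx":0,"wy":0,"wz":0}]'
python3 -m handwheel '[{"grip":5,"tx":-3.7,"ty":0,"tz":38.5,"wx":0,"wy":0,"wz":0},{"grip":5,"tx":-3.7,"ty":0,"tz":38.5,"wx":0,"wy":0,"wz":0},{"grip":5,"tx":-3.7,"ty":0,"tz":38.5,"wx":0,"wy":0,"wz":0},{"grip":5,"tx":-3.7,"ty":0,"tz":38.5,"wx":0,"wy":0,"wz":0},{"grip":5,"tx":-3.7,"ty":0,"tz":38.5,"wx":0,"wy":0,"wz":0},{"grip":5,"tx":-3.7,"ty":0,"tz":38.5,"wx":0,"wy":0,"wz":0},{"grip":5,"tx":-3.7,"ty":0,"tz":38.5,"wx":0,"wy":0,"wz":0},{"grip":5,"tx":-3.7,"ty":0,"tz":38.5,"wx":0,"wy":0,"wz":0},{"grip":5,"tx":-3.7,"ty":0,"tz":38.5,"wx":0,"wy":0,"wz":0},{"grip":5,"tx":0,"ty":0,"tz":0,"wx":0,"wy":0,"wz":0}]'
python3 -m handwheel '[{"grip":5,"tx":0,"ty":30,"tz":0,"wx":0,"wy":0,"wz":0},{"grip":5,"tx":0,"ty":30,"tz":0,"wx":0,"wy":0,"wz":0},{"grip":5,"tx":0,"ty":0,"tz":0,"wx":0,"wy":0,"wz":0},{"grip":5,"tx":0,"ty":0,"tz":0,"wx":0,"wy":0,"wz":0},{"grip":5,"tx":0,"ty":0,"tz":0,"wx":0,"wy":0,"wz":0}]'
python3 - <<'E'
from h import *
cap("scene","s16");crop("s16","s16c",210,110,320,210,6)
s=sense();print(s['eef_pos'],s['force'],s['grip_width'])
E
```

```text
time_s: 49.02
eef_pos: [458.2, 122.6, 192.4]
ee_rot: [0.0, 0.0, 0.707, -0.707]
force: [0.3, -0.0, -1.8]
grip_width: 0.1
time_s: 49.85
eef_pos: [491.6, -228.0, 192.0]
ee_rot: [0.002, -0.002, -0.706, 0.708]
force: [-0.5, -0.4, -1.4]
grip_width: 0.094
time_s: 50.27
eef_pos: [492.5, -222.5, 133.8]
ee_rot: [-0.001, -0.001, -0.707, 0.708]
force: [-0.1, 0.3, -1.3]
grip_width: 0.096
[ 492.59153038 -222.56314347  134.07619109] [-0.54220123 -0.12258089 -1.76856574] 0.09813771687734456
```

View pics/s16c.png

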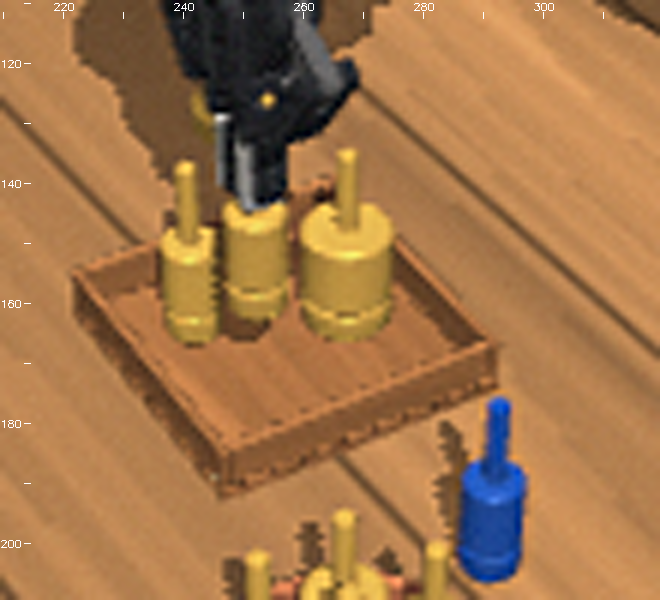

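Lower to z = 69.5 and release.

```bash
python3 -m handwheel '[{"grip":5,"tx":0,"ty":25,"tz":0,"wx":0,"wy":0,"wz":0},{"grip":5,"tx":0,"ty":20,"tz":0,"wx":0,"wy":0,"wz":0},{"grip":5,"tx":0,"ty":14,"tz":0,"wx":0,"wy":0,"wz":0},{"grip":5,"tx":0,"ty":5,"tz":0,"wx":0,"wy":0,"wz":0},{"grip":5,"tx":0,"ty":0,"tz":0,"wx":0,"wy":0,"wz":0},{"grip":5,"tx":0,"ty":0,"tz":0,"wx":0,"wy":0,"wz":0}]'
python3 -m handwheel '[{"grip":28,"tx":0,"ty":0.5,"tz":0,"wx":0,"wy":0,"wz":0},{"grip":28,"tx":0,"ty":0,"tz":0,"wx":0,"wy":0,"wz":0},{"grip":28,"tx":0,"ty":0,"tz":0,"wx":0,"wy":0,"wz":0},{"grip":28,"tx":0,"ty":-20,"tz":0,"wx":0,"wy":0,"wz":0},{"grip":28,"tx":0,"ty":-40,"tz":0,"wx":0,"wy":0,"wz":0},{"grip":40,"tx":0,"ty":-40,"tz":0,"wx":0,"wy":0,"wz":0},{"grip":40,"tx":0,"ty":-40,"tz":0,"wx":0,"wy":0,"wz":0},{"grip":40,"tx":30,"ty":0,"tz":0,"wx":0,"wy":0,"wz":0},{"grip":40,"tx":30,"ty":0,"tz":0,"wx":0,"wy":0,"wz":0},{"grip":40,"tx":30,"ty":0,"tz":0,"wx":0,"wy":0,"wz":0}]'
python3 -m handwheel '[{"grip":40,"tx":30,"ty":0,"tz":0,"wx":0,"wy":0,"wz":0},{"grip":40,"tx":30,"ty":0,"tz":0,"wx":0,"wy":0,"wz":0},{"grip":40,"tx":0,"ty":0,"tz":0,"wx":0,"wy":0,"wz":0},{"grip":40,"tx":0,"ty":0,"tz":0,"wx":0,"wy":0,"wz":0},{"grip":40,"tx":0,"ty":0,"tz":0,"wx":0,"wy":0,"wz":0},{"grip":40,"tx":0,"ty":0,"tz":0,"wx":0,"wy":0,"wz":0}]'
python3 - <<'E'
import json
st=json.load(open("st.json"));st["thinb"]=(492.5,-222.5,6,14);st["B"]=(611.3,-30.1,5,18);json.dump(st,open("st.json","w"))
from h import *
track(["thick","thinb","thina"])
crop("tt","tt1",250,180,315,245,9);crop("tt","tt2",330,210,415,295,7);crop("cc","cc1",210,120,320,260,5)
E
```

```text
time_s: 50.82
eef_pos: [492.6, -222.6, 69.7]
ee_rot: [-0.001, -0.001, -0.707, 0.708]
force: [0.4, -0.3, -1.5]
grip_width: 0.099
time_s: 51.65
eef_pos: [400.8, -222.0, 208.1]
ee_rot: [-0.001, -0.0, -0.707, 0.707]
force: [0.6, -1.2, -0.7]
grip_width: 0.464
time_s: 52.15
eef_pos: [342.4, -222.3, 207.6]
ee_rot: [-0.0, 0.0, -0.707, 0.707]
force: [-0.3, 0.6, -0.8]
grip_width: 0.467
thick ([420.9, -259.4], 146.1) ([421.4, -256.5], 419.2) mean [ 421.2 -258. ]
thinb ([492.3, -224.5], 178.0) ([492.6, -222.6], 586.2) mean [ 492.4 -223.6]
thina ([488.1, -291.5], 199.1) ([488.8, -288.6], 444.4) mean [ 488.4 -290. ]
[ 342.3 -222.1  207.4]
```

View pics/tt1.png

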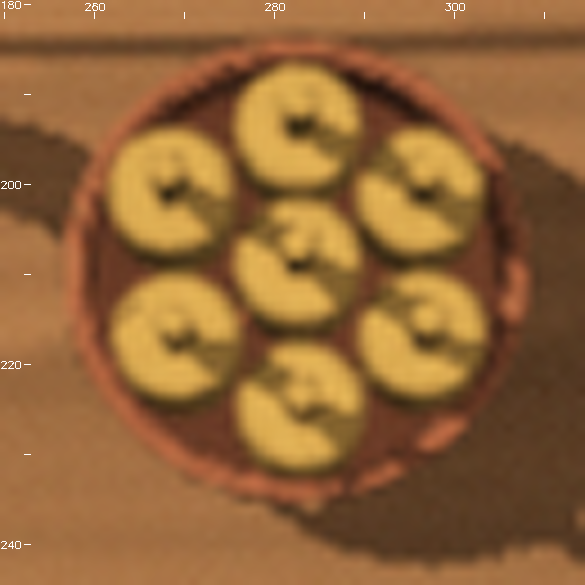

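View pics/tt2.png

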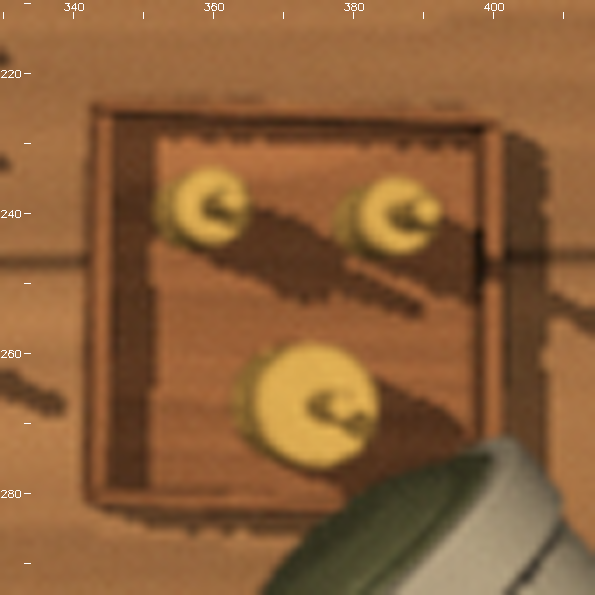

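View pics/cc1.png

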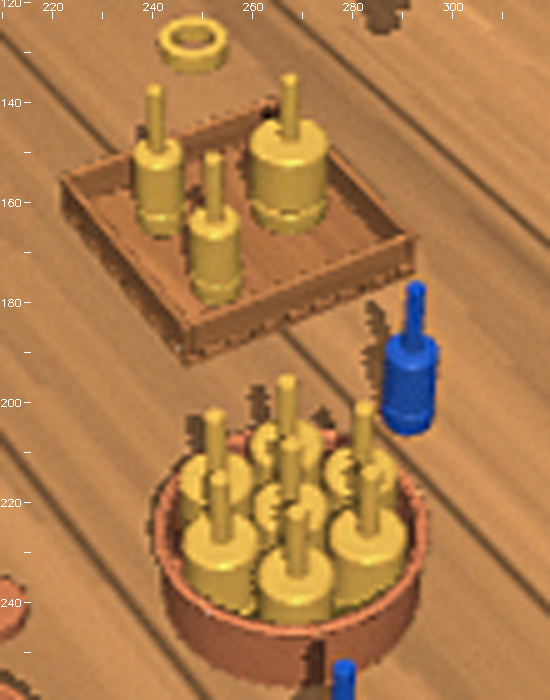

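View pics/tt.png

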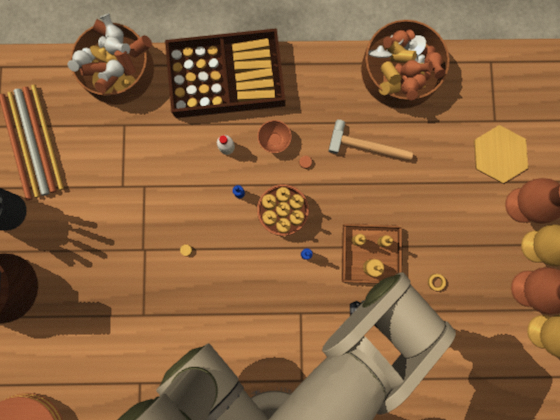

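The top view shows the honeycomb intact in the pot, all three odd ones standing in the tray, and the bystanders and blue look-alikes where they started. One last check of the distances from the pot axis, then I hand it in.

```bash
python3 - <<'E'
from h import *
T=cap("top")
for n,u,v in (("B",282.5,193.5),("A",268.5,200.8),("G",296.2,200.8),("C",282.5,208.7),("E",269,216.8),("F",296.6,216.8),("D",282.8,224.7)):
    p=unp(T,u,v,60); print(n,p[:2].round(1), np.hypot(*(p[:2]-[571.3,-30.8])).round(1))
s=sense();print(s['time_s'],s['force'])
print(ctrl.finish_job())
E
```

```text
B [610.3 -31. ] 39.0
A [592.    4.7] 41.1
G [591.1 -65.5] 39.9
C [571.4 -30.5] 0.3
E [551.2   3.8] 40.0
F [550.4 -65.8] 40.8
D [530.8 -30.8] 40.5
52.3 [ 0.44346158 -0.21124549  0.51931476]
the job is handed in; nothing more can be done
None
```

The job is handed in at about 52 s of robot time. thin_a went from the pot to the tray first. The seven 36 mm stems were then packed in the pot, and the thick stem and thin_b were stood in the tray.

My last checks, all from the camera images:
- **Pot:** the centre stem is about 0.3 mm from the pot axis and the other six are 39–41 mm out (limit 46 mm). All look upright and seated on the floor.
- **Tray:** the two thin stems and the thick one stand released and upright.
- **Bench:** the bystanders and the blue look-alikes look where they started. I judged this by eye and did not measure it.
- **Gripper:** it was clear of everything when I handed in.

Things that did not go cleanly or did not agree:
- After the sixth stem went in, the centre stem was found about 8 mm off. I regrasped it and put it back before adding the seventh. I don't know whether my release or the announced knock moved it.
- The seventh stem touched bottom with about 13 N on the tool and about 5 N sideways, probably from the pot wall. I eased it 0.7 mm inward before letting go.
- The two cameras disagreed by 1.5–3 mm in y. I used their mean, and the grasps matched it to within about 1 mm.

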